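Fit the retaining circlip on the inclined spindle of a tube rotator

ROBOT

A 7-joint arm with a two-finger parallel gripper is mounted at the origin on a cart in front of the work surface, level with it; the furniture and walls round the work are solid. World frame = base frame: x ahead of the robot, y to its left, z up, the work surface at z = 0. Lengths are in m, angles in rad, forces in N, time in s.
With the tool pointing down it reaches from about 0.425 to 0.8 m from the base axis. Payload 8.3 kg.
Tool frame: the origin (TCP) lies on the front face of the gripper's body, between the roots of the fingers; the fingertips stand 73 mm ahead of it and the grasp point (between the pads) lies 54 mm ahead of it; z points along the fingers, y is the line along which they close (so a half turn about z gives the same grasp; the last joint's range is limited). The gripper opens to 85 mm and grips with 20 to 120 N. Pads are 22 mm wide; open, the fingers measure 114 mm over their backs; the gripper's body (76 mm by 85 mm) begins 54 mm behind the grasp point. The pads swing forward as they close: fully open they stand 13 mm farther back than shut.
Start: joints at [-1.405, 0.383, 0.016, 1.37, -0.006, 1.388, -0.046], TCP at [0.142, 0.609, 0.304] pointing down, gripper open.
Joint ranges: [-2.95, 2.95], [-0.25, 2.06], [-1.52, 1.56], [0.18, 2.33], [-1.44, 4.58], [0.02, 2.06], [-3.01, 3.01]. Speed limits (rad/s): [2.39, 2.39, 3.01, 3.01, 3.14, 3.14, 3.14].

INTERFACE

Orientations are given as [roll, pitch, yaw] about the fixed x, y, z axes, in that order (R = Rz(yaw) Ry(pitch) Rx(roll)).
In Python, from bench import sensors, vision, finish_job, spotter gives the robot as it stands. The module is installed in compiled form; this text tells all that it offers.
- The arm moves only by the tool step_arm, never from a script. Its arguments are lists of equal length, an entry for each row: "jaw": the opening, from -1 (shut) to 1 (fully open), so that 0 is half open; "linear": the shift along the world's x, y, z in cm, a list of three; "turn": the turn, a rotation vector about the world's x, y, z in rad, a list of three. A call has 1 to 20 rows; each row shifts and turns the commanded pose from where the row before left it; what a row does not reach is not made up. A row lasts 1/10 s, in which the tool goes at most 50 mm and 8.59 degrees, less where a joint would pass 70% of its speed; a pose out of reach is approached as far as the arm can. A call is refused whole if a number of a shift passes 5 or a number of a turn 0.15, either way. A call with a gripper value outside its range is refused whole. The fingers move at their own pace and stop on an object; the grip force is fixed at half the most. Time passes only in rows, so rows that do not move let the fingers close. It gives the time, the measured TCP pose, the force, the opening and the grip force at its end, in the units of the state.
- sensors.sense(): the state, without advancing time (a new reading comes with each control period).
- vision.get_image(name): name is "scene" or "top" or "wrist"; returns the picture (480x640x3 uint8, red, green, blue); there is no depth.
- vision.camera_params(name): a dict with "intrinsics" (3x3 intrinsics, pixels), "world_from_camera" (4x4, takes a point from camera to world coordinates); the wrist camera has in their place "mount" (4x4, takes a point from camera to tool coordinates, whose origin is the TCP and whose axes are the flange's). Camera axes: x right, y down, z forward; pixel columns grow to the right and rows downward; lengths in m; the calibration is good to about 2 mm. The wrist camera is an equidistant fisheye: a pixel r from the principal point sees the ray r / f radians off the axis. A picture is of the moment at which its call begins: read the wrist's pose just before it. camera_params takes no time and is no camera call.
- finish_job(): hands the job in; it is judged then, once.
Trained networks look in the newest picture that a camera, given by its name, has taken for a name from the list of things; names that differ only in an ending like _2 or _b are one class to them, and where a whole thing is asked for, a point or a joint stands for the part that bears it (a point fixed in the world has none). Each returns a list of dicts, best first, with "p" (0 to 1); they miss things now and then, are a little off and sometimes report something else, mostly with a low value. They report only what shows in the picture. A call takes as long as a camera call.
- spotter.outline_of(camera, target): "pixels" (480x640 bool, what is visible of it).
- spotter.pinpoint(camera, target): "xyz" ([x, y, z] in m, in world coordinates, good to about 4 mm: a listed point, or the origin of a listed thing).
The state is a dict: "t": time; "q": joint angles; "joint_vel": joint speeds; "effort": joint torques, N m; "ee_pos": TCP position; "eef_rot": TCP orientation; "ft_force": force on the tool from outside, world axes, zero at the start; "torque": the same for the moment, N m; "finger_gap": finger opening in m; "grip_force": force on a finger pad.
Only numpy, scipy, OpenCV 4.12 (cv2) and the standard library are available. Lean on these libraries where they do the work, as an engineer would, in place of code of your own. Each camera call takes 0.05 s, during which the arm holds its last target. There are 200 camera calls.

TASK

The rotor disc of the tube rotator is held on its inclined spindle by a circlip, which is still to be fitted: take the red circlip pliers from their stand, pick the circlip out of the enamel tray by its two eyes and spread it. Pass it over the spindle's end, press the sprung rotor hub down with it until it bottoms, without forcing it, and let it close in the groove so that it alone holds the rotor. Put the pliers back upright in their stand, and leave the two bottles and the box beside the work where they are.

Things in the scene. Friction and masses are not known exactly. Their poses are not given: they have to be found in the camera images.
- circlip: dark steel circlip, 4 mm thick, 61 mm from back to eyes, 54 mm across, lying flat in the tray, faces alike. Two half rings joined at the back; this is the half on its own +y side. Origin in the ring's middle at mid thickness, x towards gap and eyes, z square to the ring. Two inner lobes at 18 mm radius (y = +18 and -18 mm) go into the groove; the rest of the inner edge is at 21 mm.
- circlip_right (a joint): opening of the circlip (rad): its second half (-y side) is turned by minus this about z of body circlip, at the back joint, so the ring's line of symmetry turns by half of that. 0 relaxed; 0.20 just passes the 40 mm spindle; 0.30 with the pliers at their stop; about 0.17 if left closed on the spindle outside the groove; about 0.04 in the groove. It takes 2.5 to 4 N at the eyes.
- clip_back (a point): back joint of the circlip, mid thickness: x = -23.6 mm, y = 0 in body circlip
- eye_left (a point): middle of the circlip's eye on the +y half, mid thickness: a through hole of 5.8 mm in a round lug of 11 mm, at x = 28.3, y = 6.5 mm in body circlip; the eyes are 13 mm apart when relaxed
- eye_right (a point): middle of the other eye, on the second half (y = -6.5 mm when relaxed)
- tray: white enamel tray, 172 x 205 x 45 mm, fixed, origin under its middle; its inner floor, 140 x 172 mm (x, y), is 3 mm above the table, so the circlip's mid thickness starts 5 mm above the table
- pliers: circlip pliers with red handles, 160 mm long, 0.14 kg, standing pins down in the stand. This is the half on its own +y side; origin in the pivot, z up to the handles (they end at z = 95 mm), y across the handles, x square to the flat of the pliers (10 mm thick, handles 16 mm). Squeezing the handles together spreads the pins.
- plier_grip (a point): point midway between the handles, 55 mm above the pivot (body pliers z = 55 mm): on each handle's outer face a flat from z = 46 to 64 mm, 62 mm over both, is where to grip; a guard at z = 26 to 31 mm, 71 mm over both, sticks out below. Up to about 9 N of squeeze the pins stay at rest (5 to 6 N carries the pliers); with the circlip on 17 to 20 N reaches the stop; 30 N holds it there.
- pliers_right (a joint): squeeze of the pliers (rad): 0 at rest, pins 13 mm apart as the relaxed circlip's eyes; 0.30 at the stop, pins 32 mm apart. The second half (-y side) is turned by minus this about x of body pliers. As the handles close by 17 mm over both, the pliers sink 4 to 5 mm out of the fingers towards the pins, and come back on release.
- pin_left (a point): round end of the pin on the +y half, 65 mm below the pivot (y = 6.5, z = -65 mm in body pliers). The pin is 4 mm thick and 4 mm long; above it the jaw widens to a shoulder that bears on the circlip's lug.
- pin_right (a point): the same on the second half (y = -6.5 mm at rest)
- stand: grey steel stand, 80 x 96 x 77 mm, fixed, origin under its middle. The pliers stand in it, y axes in line, pivot 83 mm above its foot, jaws through a slot of 15 x 30 mm (x, y) in the top plate and one of 15 x 27 mm in a plate 34 to 39 mm up; their shoulders rest on the top plate.
- spindle: steel spindle of the tube rotator, fixed, leaning 26 degrees from vertical towards the rotator's front. Origin on its axis where the middle of the seated circlip lies, z out along the axis. The groove, 36.4 mm in diameter, ends at z = +2 mm under a collar of 40 mm.
- spindle_end (a point): middle of the spindle's end face, z = 10.6 mm in body spindle; the 40 mm collar reaches from z = 2 to 8.2 mm, then tapers to 35.6 mm at the end
- rotor (a joint): how far the rotor is pressed down along the spindle against its spring (m): 0 free, 0.0055 bottomed. Free, its hub closes the groove; from 0.0025 on the circlip fits in, and the seated circlip holds it there. Net force about 1.5 N at 0, 6 N at 0.0025, 11 N at the bottom.
- hub_top (a point): middle of the rotor's flat hub flange (68 mm diameter), facing out along the spindle: z = +0.5 mm in body spindle when free, -5 mm when bottomed. Below it is a blue disc of 151 mm with eight tube holders.
- rotator: tube rotator, white housing on a grey base plate of 176 x 136 mm, fixed, up to 0.15 m high; origin under its middle, front towards its -x
- amber_bottle: amber bottle with a blue cap, 41 mm wide, 90 mm high, origin under its middle
- brown_dropper: dropper bottle with a brown bulb, 31 mm wide, 86 mm high, origin under its middle
- cover_glass_box: pale blue carton, 48 x 98 x 34 mm, origin under its middle

How it is judged:
On the way, in this order (a step that is already met when the one before it is completed fails the run):
1. the circlip is held spread on the pliers' pins, lifted off the tray's floor (height (world z) of circlip above 0.03 m and value of joint circlip_right above 0.2 rad and contact force between pliers and circlip above 0.5 N), for 0.2 s.
2. the spread circlip is round the spindle and has pressed the rotor down to its bottom (value of joint rotor above 0.0048 m and distance between circlip and spindle below 0.012 m and value of joint circlip_right above 0.12 rad), for 0.1 s.
At the end, for the whole second after the job is handed in: the circlip has closed in the groove (opening below 0.08 rad, its middle within 4 mm of its seat, square to the spindle within 0.1 rad) and holds the rotor 2.5 mm down (1.5 to 3.5 mm); the pliers stand upright in their stand, shoulders on its top plate; everything is at rest (value of joint circlip_right below 0.08 rad and distance between circlip and spindle below 0.004 m and angle between the z axis of circlip and the z axis of spindle, either way round below 0.1 rad and value of joint rotor between 0.0015 and 0.0035 m and horizontal distance between pliers and stand below 0.008 m and angle between pliers's own z axis and vertical below 0.15 rad and height (world z) of pliers below 0.087 m and linear speed of each of circlip, pliers below 0.01 m/s); the robot touches nothing.
It fails at once if a bystander bottle or the box is shifted by more than 15 mm (distance of any of amber_bottle, brown_dropper, cover_glass_box from where it was at the start of the episode above 0.015 m).
It fails at once if the rotor is pressed with more than 45 N (contact force between any of circlip, pliers and rotor above 45 N).
It also fails if it takes over 69 s, if anything falls off the work surface, if the arm or the gripper's body presses on something with over 40 N, if the wrist force passes 120 N, or if a joint passes its speed limit or range.

## Working session

There is one attempt and no reset: what is moved stays moved. The work goes in short steps, Python scripts to look and compute and a tool call to move; the robot and the scene stay as the last step left them, time stands still between calls to the robot, and variables do not carry over. Pictures are saved under pics/ and viewed, at most 10 in all, crops included, and the job is handed in when it is done.

Besides the shell and the picture viewer there is one more tool, called after "Call:" in YAML: its name, and indented under it one key for each argument. step_arm: Moves the arm, as the interface text tells. Its arguments: {"type":"object","properties":{"jaw":{"type":"array"},"linear":{"type":"array"},"turn":{"type":"array"}},"required":["jaw","linear","turn"]}

```bash
mkdir -p pics
cat > h.py <<'E'
import numpy as np, cv2
from bench import sensors, vision, finish_job, spotter
from scipy.spatial.transform import Rotation as R
np.set_printoptions(precision=4,suppress=True)
def save(cam,name):
    im=vision.get_image(cam); cv2.imwrite(f'pics/{name}.png',im[:,:,::-1]); return im
def st():
    s=sensors.sense(); print({k:np.round(s[k],4).tolist() for k in ('t','q','ee_pos','eef_rot','ft_force','finger_gap','grip_force')}); return s
def pts(cam,names):
    d={}
    for n in names:
        r=spotter.pinpoint(cam,n); 
        if r: d[n]=np.array(r[0]['xyz']); print(cam,n,d[n],round(r[0]['p'],2))
        else: print(cam,n,None)
    return d
E
python3 - <<'E'
from h import *
s=st()
for c in ('top','scene'):
    save(c,c+'0'); P=vision.camera_params(c); print(P['intrinsics'],P['world_from_camera'])
    pts(c,['circlip','clip_back','eye_left','eye_right','pliers','plier_grip','stand','spindle','spindle_end','hub_top','rotator'])
print(vision.camera_params('wrist'))
E
```

```text
{'t': 0.0, 'q': [-1.4049, 0.3843, 0.0164, 1.3712, -0.0063, 1.3882, -0.0465], 'ee_pos': [0.1416, 0.6084, 0.3029], 'eef_rot': [-3.1396, 0.0, 2.9128], 'ft_force': [-1.0772, 0.425, -0.319], 'finger_gap': 0.0854, 'grip_force': 0.0}
[[531.155    0.     325.708 ]
 [  0.     531.155  236.0361]
 [  0.       0.       1.    ]] [[ 0.0048 -0.9851  0.1719  0.3457]
 [-0.9999 -0.0068 -0.011  -0.003 ]
 [ 0.012  -0.1719 -0.985   1.3558]
 [ 0.      0.      0.      1.    ]]
top circlip [0.4503 0.2867 0.0066] 0.66
top clip_back [0.4727 0.2784 0.0044] 0.67
top eye_left [ 0.6436 -0.2573  0.0027] 0.49
top eye_right [ 0.58   -0.0279  0.1313] 0.74
top pliers [ 0.4736 -0.3202  0.0836] 0.86
top plier_grip None
top stand [ 0.472  -0.3261  0.0013] 0.63
top spindle [ 0.5905 -0.0275  0.1193] 0.8
top spindle_end [ 0.5847 -0.0274  0.1297] 0.63
top hub_top [ 0.5866 -0.029   0.1213] 0.82
top rotator [ 0.6179 -0.0366 -0.0038] 0.97
[[532.5483   0.     315.415 ]
 [  0.     532.5483 254.8521]
 [  0.       0.       1.    ]] [[ 0.9009 -0.28    0.3318  0.1414]
 [-0.4336 -0.5429  0.7192 -0.9398]
 [-0.0212 -0.7918 -0.6105  0.87
[... 154 characters left out ...]
824 0.0057] 0.5
scene eye_right [0.4269 0.2915 0.0029] 0.45
scene pliers [ 0.7172 -0.2043 -0.0004] 0.6
scene plier_grip [ 0.4723 -0.3268  0.1367] 0.62
scene stand [ 0.4696 -0.3246 -0.0039] 0.6
scene spindle [ 0.587  -0.0309  0.1241] 0.58
scene spindle_end [ 0.5837 -0.0278  0.1261] 0.71
scene hub_top [ 0.5917 -0.0298  0.1212] 0.62
scene rotator [ 0.6173 -0.0322  0.001 ] 0.7
{'intrinsics': array([[371.6483,   0.    , 319.8864],
       [  0.    , 371.6483, 238.0803],
       [  0.    ,   0.    ,   1.    ]]), 'mount': array([[ 0.0001, -0.9606, -0.278 ,  0.0721],
       [ 1.    ,  0.0002, -0.0002, -0.0003],
       [ 0.0002, -0.278 ,  0.9606, -0.0707],
       [ 0.    ,  0.    ,  0.    ,  1.    ]])}
```

View pics/top0.png

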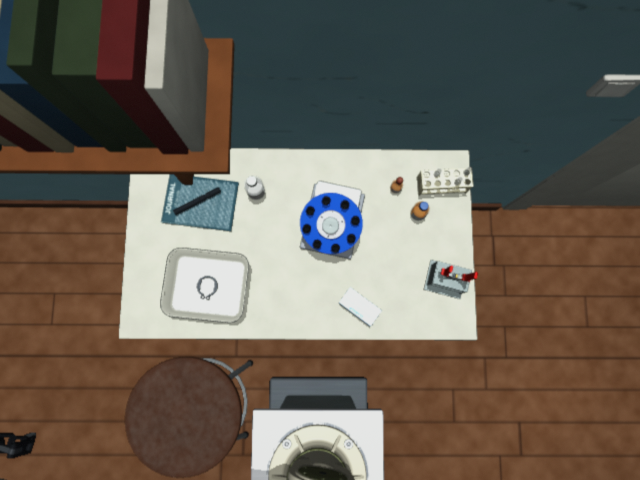

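View pics/scene0.png

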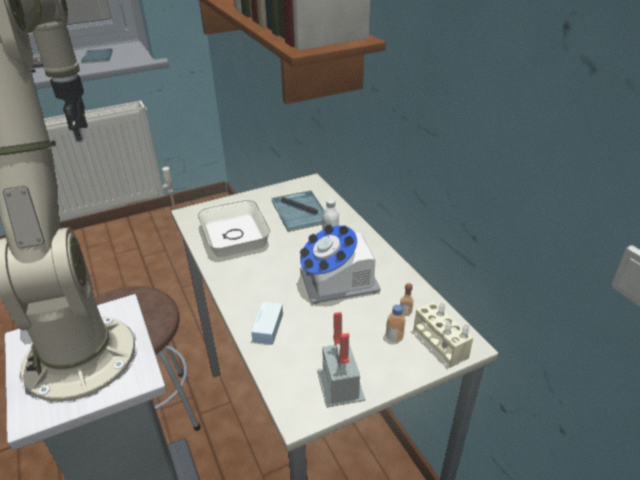

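Pliers handles lie along roughly world y near (461,273) in the top view. The circlip is at (207,287) with its eyes toward the robot, and the rotor is at (331,225) leaning to the robot. I'm moving over the pliers.

Call:
step_arm:
  jaw: [1,1,1,1,1,1,1,1,1,1,1,1,1,1]
  linear:
    - [3.4,-2.7,0]
    - [3.4,-2.7,0]
    - [3.4,-2.7,0]
    - [3.4,-2.7,0]
    - [3.4,-2.7,0]
    - [3.4,-2.7,0]
    - [3.4,-2.7,0]
    - [2,-3.8,0]
    - [2,-3.8,0]
    - [2,-3.8,0]
    - [2,-3.8,0]
    - [2,-3.8,0]
    - [2,-3.8,0]
    - [2,-3.8,0]
  turn:
    - [0,0,0]
    - [0,0,0]
    - [0,0,0]
    - [0,0,0]
    - [0,0,0]
    - [0,0,0]
    - [0,0,0]
    - [0,0,0]
    - [0,0,0]
    - [0,0,0]
    - [0,0,0]
    - [0,0,0]
    - [0,0,0]
    - [0,0,0]

```text
t: 2.6
ee_pos: [0.5203, 0.1521, 0.3042]
eef_rot: [3.141, 0.0, 2.913]
ft_force: [-0.3, 0.2, 0.3]
finger_gap: 0.0856
grip_force: 0.0
```

Call:
step_arm:
  jaw: [1,1,1,1,1,1,1,1,1,1,1,1]
  linear:
    - [0.3,-4.2,0]
    - [0.3,-4.2,0]
    - [0.3,-4.2,0]
    - [0.3,-4.2,0]
    - [0.3,-4.2,0]
    - [0.3,-4.2,0]
    - [-1.4,-4.4,0]
    - [-1.4,-4.4,0]
    - [-1.4,-4.4,0]
    - [-1.4,-4.4,0]
    - [-1.4,-4.4,0]
    - [0,0,0]
  turn:
    - [0,0,0]
    - [0,0,0]
    - [0,0,0]
    - [0,0,0]
    - [0,0,0]
    - [0,0,0]
    - [0,0,0]
    - [0,0,0]
    - [0,0,0]
    - [0,0,0]
    - [0,0,0]
    - [0,0,0]

```text
t: 3.8
ee_pos: [0.4633, -0.3256, 0.3046]
eef_rot: [-3.138, 0.0, 2.902]
ft_force: [0.5, 0.2, 0.2]
finger_gap: 0.0851
grip_force: 0.0
```

```bash
cat >> h.py <<'E'
W=vision.camera_params('wrist'); WK=W['intrinsics']; WM=W['mount']
def Ttool(s):
    T=np.eye(4); T[:3,:3]=R.from_euler('xyz',s['eef_rot']).as_matrix(); T[:3,3]=s['ee_pos']; return T
def wray(px,s):
    d=(np.atleast_2d(px)-[WK[0,2],WK[1,2]])/WK[0,0]; r=np.linalg.norm(d,axis=1,keepdims=True)+1e-12
    v=np.hstack([d/r*np.sin(r),np.cos(r)]); T=Ttool(s)@WM
    return T[:3,3], v@T[:3,:3].T
def watz(px,z,s):
    o,v=wray(px,s); return o+v*((z-o[2])/v[:,2:3])
def wproj(p,s):
    T=np.linalg.inv(Ttool(s)@WM); c=np.atleast_2d(p)@T[:3,:3].T+T[:3,3]
    n=np.linalg.norm(c[:,:2],axis=1,keepdims=True)+1e-12
    return c[:,:2]/n*np.arctan2(n,c[:,2:3])*WK[0,0]+[WK[0,2],WK[1,2]]
E
python3 - <<'E'
from h import *
s=st(); im=save('wrist','w1')
pts('wrist',['pliers','plier_grip','stand','pin_left','pin_right'])
hsv=cv2.cvtColor(im,cv2.COLOR_RGB2HSV)
m=((hsv[...,0]<8)|(hsv[...,0]>172))&(hsv[...,1]>150)&(hsv[...,2]>60)
n,l,S,C=cv2.connectedComponentsWithStats(m.astype(np.uint8))
for i in range(1,n):
    if S[i,4]>60: print(S[i],C[i])
E
```

```text
{'t': 3.8, 'q': [0.0107, 0.2922, 0.6822, 1.5619, -0.1837, 1.352, 2.0427], 'ee_pos': [0.4633, -0.3256, 0.3046], 'eef_rot': [-3.1377, 0.0002, 2.9018], 'ft_force': [0.4568, 0.1594, 0.235], 'finger_gap': 0.0851, 'grip_force': 0.0}
wrist pliers [ 0.4728 -0.3237  0.0759] 0.7
wrist plier_grip [ 0.4713 -0.3237  0.1384] 0.59
wrist stand [ 0.4721 -0.3233 -0.0018] 0.91
wrist pin_left None
wrist pin_right None
[280 231   9  17  71] [282.9437 236.5493]
[273 261  13  27 245] [278.7061 273.8898]
```

View pics/w1.png

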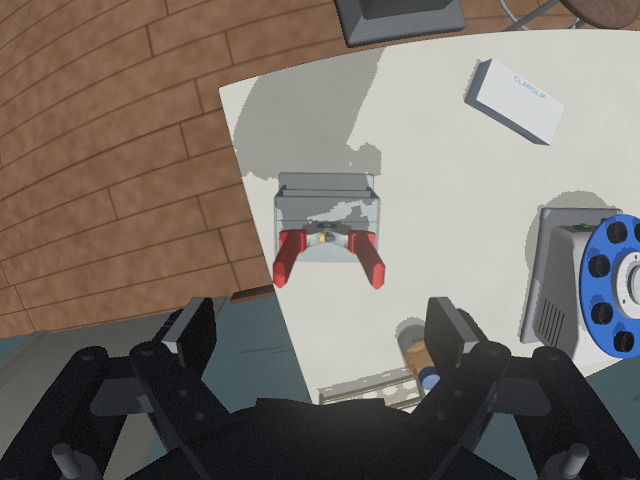

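Run:
```python
from h import *
s=sensors.sense()
a=watz([[281,277],[377,277]],.176,s); print(a,a.mean(0), np.linalg.norm(a[0]-a[1]), R.from_matrix(Ttool(s)[:3,:3]).as_matrix())
b=watz([[275,196],[380,195]],.077,s); d=b[1]-b[0]; print('stand edge',b,np.degrees(np.arctan2(-d[0],d[1])))
d=a[1]-a[0]; print(np.degrees(np.arctan2(-d[0],d[1])))
```

```text
[[ 0.4721 -0.3408  0.176 ]
 [ 0.4847 -0.2866  0.176 ]] [ 0.4784 -0.3137  0.176 ] 0.0556057713517252 [[-0.9746  0.224   0.0001]
 [ 0.224   0.9746  0.0007]
 [ 0.0001  0.0006 -1.    ]]
stand edge [[ 0.4393 -0.3477  0.077 ]
 [ 0.4575 -0.264   0.077 ]] -12.296565613978988
-13.055336888483126
```

Run:
```python
from h import *
s=st()
s2=dict(s); s2['ee_pos']=np.array([0.4633,-.3256,.3046]); s2['eef_rot']=np.array([-3.1377,.0002,2.9018])
for q in (s,s2):
    a=watz([[281,277],[377,277]],.176,q); print(a.mean(0),np.linalg.norm(a[0]-a[1]))
    b=watz([[279,173],[378,173]],.0,q); print('foot',b)
pts('wrist',['plier_grip'])
```

```text
{'t': 4.1, 'q': [0.0012, 0.2911, 0.6731, 1.5632, -0.1849, 1.3523, 2.0389], 'ee_pos': [0.4686, -0.3167, 0.3038], 'eef_rot': [3.1409, -0.0001, 2.9157], 'ft_force': [0.4405, 0.1844, -0.2644], 'finger_gap': 0.0851, 'grip_force': 0.0}
[ 0.4784 -0.3137  0.176 ] 0.0556057713517252
foot [[ 0.4279 -0.35    0.    ]
 [ 0.4501 -0.252   0.    ]]
[ 0.4733 -0.3234  0.176 ] 0.05583142612724875
foot [[ 0.4219 -0.3598  0.    ]
 [ 0.4455 -0.2619  0.    ]]
wrist plier_grip [ 0.4713 -0.3237  0.1384] 0.59
```

Call:
step_arm:
  jaw: [1,1,1,1,1,1,1]
  linear:
    - [0.4,-0.7,-3]
    - [0,0,-3]
    - [0,0,-3]
    - [0,0,-2.4]
    - [0,0,0]
    - [0,0,0]
    - [0,0,0]
  turn:
    - [0,0,0]
    - [0,0,0]
    - [0,0,0]
    - [0,0,0]
    - [0,0,0]
    - [0,0,0]
    - [0,0,0]

```text
t: 4.85
ee_pos: [0.4726, -0.3255, 0.1916]
eef_rot: [-3.141, 0.002, 2.913]
ft_force: [0.6, 0.8, -0.3]
finger_gap: 0.0853
grip_force: 0.0
```

Call:
step_arm:
  jaw: [0.52,0.52,0.52,0.46,0.46,0.42,0.42,0.42]
  linear:
    - [0,0.1,-0.2]
    - [0,0,0]
    - [0,0,0]
    - [0,0,0]
    - [0,0,0]
    - [0,0,0]
    - [0,0,0]
    - [0,0,0]
  turn:
    - [0,0,0]
    - [0,0,0]
    - [0,0,0]
    - [0,0,0]
    - [0,0,0]
    - [0,0,0]
    - [0,0,0]
    - [0,0,0]

```text
t: 5.65
ee_pos: [0.4728, -0.3245, 0.1895]
eef_rot: [-3.141, 0.003, 2.913]
ft_force: [0.1, 1.9, 9.3]
finger_gap: 0.0607
grip_force: 0.0
```

Call:
step_arm:
  jaw: [0.42,0.4,0.4,0.4]
  linear:
    - [0,0,0.2]
    - [0,0,0]
    - [0,0,0]
    - [0,0,0]
  turn:
    - [0,0,0]
    - [0,0,0]
    - [0,0,0]
    - [0,0,0]

```text
t: 6.05
ee_pos: [0.4727, -0.3244, 0.1911]
eef_rot: [-3.141, 0.003, 2.913]
ft_force: [1.0, 1.0, 7.9]
finger_gap: 0.0598
grip_force: 0.6
```

Run:
```python
from h import *
s=st(); save('wrist','w2')
```

```text
{'t': 6.05, 'q': [0.044, 0.4027, 0.642, 1.6951, -0.2636, 1.1289, 2.1034], 'ee_pos': [0.4727, -0.3244, 0.1911], 'eef_rot': [-3.1414, 0.0026, 2.9134], 'ft_force': [0.9612, 1.0484, 7.9099], 'finger_gap': 0.0598, 'grip_force': 0.6365}
```

View pics/w2.png

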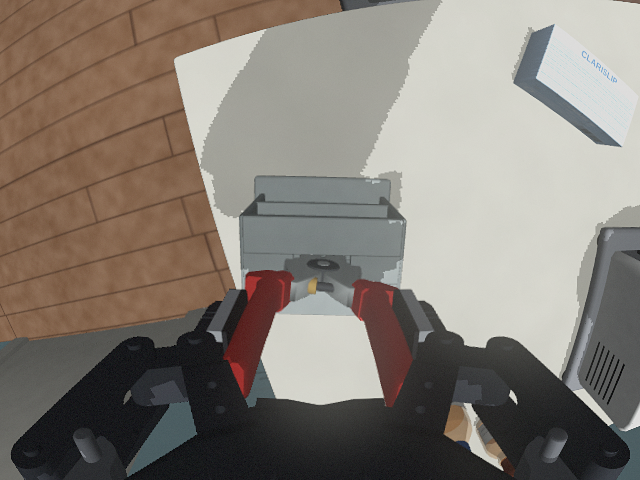

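Call:
step_arm:
  jaw: [0.5,0.5,0.44,0.44,0.4,0.4,0.38,0.38]
  linear:
    - [0,0,0]
    - [0,0,0.3]
    - [0,0,0]
    - [0,0,0]
    - [0,0,0]
    - [0,0,0]
    - [0,0,0]
    - [0,0,0]
  turn:
    - [0,0,0]
    - [0,0,0]
    - [0,0,0]
    - [0,0,0]
    - [0,0,0]
    - [0,0,0]
    - [0,0,0]
    - [0,0,0]

```text
t: 6.9
ee_pos: [0.4727, -0.3241, 0.1942]
eef_rot: [3.141, 0.002, 2.914]
ft_force: [0.7, 2.7, 9.8]
finger_gap: 0.0589
grip_force: 10.2
```

Call:
step_arm:
  jaw: [0.38,0.38,0.38,0.38,0.38]
  linear:
    - [0,0,0.2]
    - [0,0,0.8]
    - [0,0,1]
    - [0,0,0]
    - [0,0,0]
  turn:
    - [0,0,0]
    - [0,0,0]
    - [0,0,0]
    - [0,0,0]
    - [0,0,0]

```text
t: 7.4
ee_pos: [0.4717, -0.3244, 0.2132]
eef_rot: [-3.141, 0.0, 2.913]
ft_force: [0.1, -0.9, -1.2]
finger_gap: 0.059
grip_force: 8.9
```

Run:
```python
from h import *
s=st(); pts('scene',[]) ; save('scene','s1'); d=pts('scene',['pliers','plier_grip','pin_left','pin_right']); vision.get_image('wrist'); pts('wrist',['pliers','plier_grip'])
```

```text
{'t': 7.4, 'q': [0.0358, 0.3796, 0.6514, 1.671, -0.2461, 1.1739, 2.0906], 'ee_pos': [0.4717, -0.3244, 0.2132], 'eef_rot': [-3.1414, 0.0005, 2.9127], 'ft_force': [0.1, -0.9159, -1.2459], 'finger_gap': 0.059, 'grip_force': 8.9074}
scene pliers [ 0.4719 -0.3247  0.103 ] 0.67
scene plier_grip [ 0.4738 -0.3273  0.1536] 0.58
scene pin_left [ 0.4758 -0.3171  0.0321] 0.65
scene pin_right None
wrist pliers [ 0.4719 -0.3205  0.0955] 0.78
wrist plier_grip None
```

Call:
step_arm:
  jaw: [0.38,0.38,0.38,0.38,0.38,0.38,0.38,0.38,0.38,0.38,0.38,0.38,0.38,0.38,0.38,0.38,0.38,0.38,0.38,0.38]
  linear:
    - [0,0,3.5]
    - [0,0,3.5]
    - [0,0,3.5]
    - [0,4,0]
    - [0,4.4,0]
    - [0,4.4,0]
    - [0,4.4,0]
    - [0,4.4,0]
    - [0,4.4,0]
    - [0,4.4,0]
    - [0,4.4,0]
    - [0,4.4,0]
    - [0,4.4,0]
    - [-1,4.4,0]
    - [-1,4.4,0]
    - [-1,4.4,-1.5]
    - [-1,4.4,-1.5]
    - [-0.7,4.3,-1.8]
    - [0,0,0]
    - [0,0,0]
  turn:
    - [0,0,0]
    - [0,0,0]
    - [0,0,0]
    - [0,0,0]
    - [0,0,0]
    - [0,0,0]
    - [0,0,0]
    - [0,0,0]
    - [0,0,0]
    - [0,0,0]
    - [0,0,0]
    - [0,0,0]
    - [0,0,0]
    - [0,0,0]
    - [0,0,0]
    - [0,0,0]
    - [0,0,0]
    - [0,0,0]
    - [0,0,0]
    - [0,0,0]

```text
t: 9.8
ee_pos: [0.4239, 0.3316, 0.2688]
eef_rot: [-3.14, -0.001, 2.915]
ft_force: [0.8, -0.1, -1.2]
finger_gap: 0.059
grip_force: 8.9
```

Run:
```python
from h import *
s=st(); im=save('wrist','w3'); 
o=spotter.outline_of('wrist','circlip'); print(len(o), o and o[0]['p'], o and o[0]['pixels'].sum()); 
if o: np.save('o.npy',o[0]['pixels'])
d=pts('wrist',['circlip','clip_back','eye_left','eye_right','pin_left','pin_right']); st()
T=Ttool(s)
ty=T[:3,1]; 
mid=T[:3,3]+0.177*T[:3,2]
print('pins px',wproj([mid+.0065*ty,mid-.0065*ty],s))
cv2.imwrite('pics/w3c.png',cv2.resize(im[150:450,170:470,::-1],(600,600),interpolation=cv2.INTER_CUBIC))
```

```text
{'t': 9.8, 'q': [-0.8433, 0.2164, 0.1407, 1.6686, -0.0313, 1.2609, 0.6484], 'ee_pos': [0.4239, 0.3316, 0.2688], 'eef_rot': [-3.1397, -0.0011, 2.9154], 'ft_force': [0.7573, -0.1439, -1.1935], 'finger_gap': 0.059, 'grip_force': 8.9053}
1 0.79 671
wrist circlip None
wrist clip_back None
wrist eye_left [0.4213 0.2814 0.0052] 0.85
wrist eye_right [0.4242 0.2907 0.0053] 0.7
wrist pin_left [0.4277 0.3451 0.0954] 0.57
wrist pin_right [0.4231 0.3236 0.0927] 0.86
{'t': 10.2, 'q': [-0.8409, 0.2137, 0.142, 1.6685, -0.0316, 1.2609, 0.6483], 'ee_pos': [0.4251, 0.3301, 0.2703], 'eef_rot': [3.141, 0.0004, 2.9115], 'ft_force': [0.2451, -0.4639, -2.4903], 'finger_gap': 0.0594, 'grip_force': 8.9064}
pins px [[329.68   238.6069]
 [310.9571 238.604 ]]
```

View pics/w3c.png

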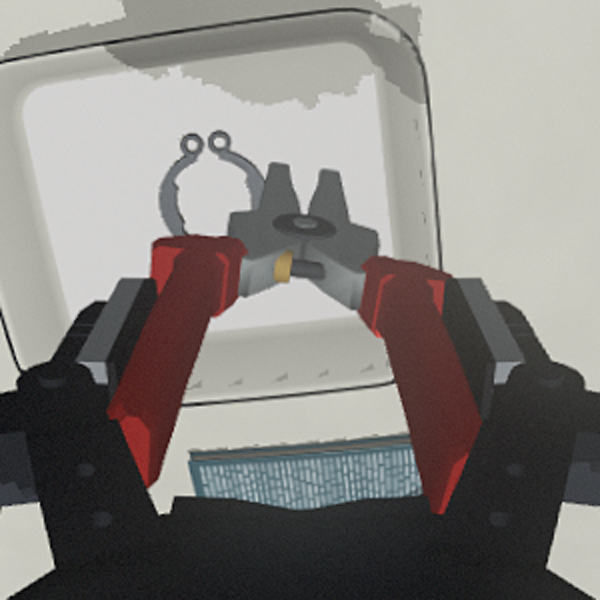

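Run:
```python
from h import *
s=dict(ee_pos=np.array([.4239,.3316,.2688]),eef_rot=np.array([-3.1397,-.0011,2.9154]))
ang=lambda a:np.degrees(np.arctan2(-(a[1]-a[0])[0],(a[1]-a[0])[1]))
e=watz([[265.5,222],[279.5,220.5]],.007,s); print('eyes',e,e.mean(0),np.linalg.norm(e[1]-e[0]),ang(e))
j=watz([[309.5,232],[334.2,235.5]],.097,s); print('jaw front',j,j.mean(0),ang(j))
p=watz([[322.5,261.5]],.158,s);print('pivot front',p)
T=Ttool(s); print('pred pin mid',T[:3,3]+.177*T[:3,2], 'front jaw', T[:3,3]+.173*T[:3,2]+.005*T[:3,0])
```

```text
eyes [[0.4206 0.2798 0.007 ]
 [0.4222 0.2929 0.007 ]] [0.4214 0.2863 0.007 ] 0.013215931409968774 -6.948571750243941
jaw front [[0.416  0.3256 0.097 ]
 [0.4221 0.3413 0.097 ]] [0.4191 0.3334 0.097 ] -21.279232514044974
pivot front [[0.4173 0.334  0.158 ]]
pred pin mid [0.4236 0.3313 0.0918] front jaw [0.4188 0.3324 0.0958]
```

Call:
step_arm:
  jaw: [0.38,0.38,0.38,0.38,0.38,0.38]
  linear:
    - [-0.2,-2.2,-1.5]
    - [-0.1,-2.2,-1.5]
    - [0,0,-1.5]
    - [0,0,-1.5]
    - [0,0,0]
    - [0,0,0]
  turn:
    - [0,0,0.12]
    - [0,0,0.12]
    - [0,0,0]
    - [0,0,0]
    - [0,0,0]
    - [0,0,0]

```text
t: 10.8
ee_pos: [0.4218, 0.2867, 0.2103]
eef_rot: [-3.142, -0.0, -3.131]
ft_force: [0.2, -0.8, -1.5]
finger_gap: 0.0588
grip_force: 8.9
```

Run:
```python
from h import *
s=st(); im=save('wrist','w4'); s2=st()
T=Ttool(s); mid=T[:3,3]+.177*T[:3,2]; print('pins px',wproj([mid],s), mid)
cv2.imwrite('pics/w4c.png',cv2.resize(im[170:320,220:420,::-1],(800,600),interpolation=cv2.INTER_CUBIC))
```

```text
{'t': 10.8, 'q': [-0.7777, 0.2051, 0.1345, 1.819, -0.0304, 1.1196, 0.9491], 'ee_pos': [0.4218, 0.2867, 0.2103], 'eef_rot': [-3.1415, -0.0001, -3.1306], 'ft_force': [0.2088, -0.8174, -1.4504], 'finger_gap': 0.0588, 'grip_force': 8.9081}
{'t': 10.85, 'q': [-0.7778, 0.2048, 0.1345, 1.8183, -0.0303, 1.1195, 0.9491], 'ee_pos': [0.4221, 0.2869, 0.2107], 'eef_rot': [3.141, 0.0008, -3.1304], 'ft_force': [-0.1393, -0.0488, -1.5376], 'finger_gap': 0.0589, 'grip_force': 8.9137}
pins px [[319.8071 238.6471]] [0.4218 0.2867 0.0333]
```

View pics/w4c.png

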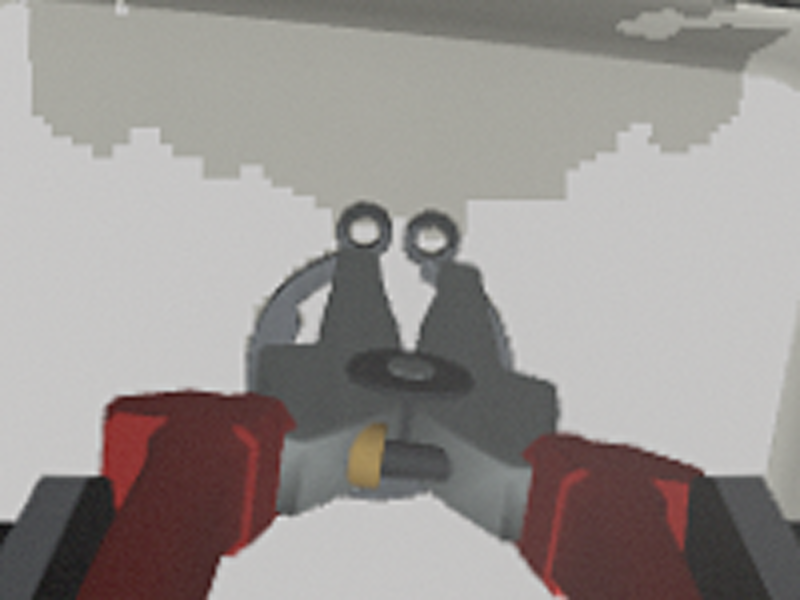

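Run:
```python
from h import *
s=dict(ee_pos=np.array([.4220,.2868,.2105]),eef_rot=np.array([-3.1415,.0003,-3.1305]))
ang=lambda a:np.degrees(np.arctan2(-(a[1]-a[0])[0],(a[1]-a[0])[1]))
f=lambda c:np.array(c)/4+[220,170]-.375
e=watz(f([[364,230],[432,236]]),.007,s); print('eyes',e.mean(0),np.linalg.norm(e[1]-e[0]),ang(e))
for z in (.033+.004,):
  j=watz(f([[357,248],[461,265]]),z,s); print('jaw front',j,j.mean(0),np.linalg.norm(j[1]-j[0]),ang(j))
g=watz(f([[195,393],[615,448]]),.21-.112+.031,s);print('guard',g,np.linalg.norm(g[1]-g[0]),ang(g))
p=watz(f([[410,366]]),.0985,s);print('pivot front',p)
```

```text
eyes [0.4212 0.2863 0.007 ] 0.01301406281094176 -4.5697836927419715
jaw front [[0.4161 0.2793 0.037 ]
 [0.4189 0.297  0.037 ]] [0.4175 0.2882 0.037 ] 0.017992957943911998 -8.979544561434475
guard [[0.4079 0.264  0.129 ]
 [0.414  0.3107 0.129 ]] 0.047040030960822675 -7.409676979086909
pivot front [[0.4153 0.2879 0.0985]]
```

```bash
cat >> h.py <<'E'
def prof(im,r,a=295,b=350): return im[r,a:b].mean(1).astype(int).tolist()
E
python3 - <<'E'
from h import *
for n,rs in (('w4',(240,244)),('w3',(236,240))):
    im=cv2.imread(f'pics/{n}.png')
    for r in rs: print(n,r,prof(im,r))
E
```

```text
w4 240 [112, 111, 112, 109, 106, 107, 119, 131, 76, 88, 84, 84, 85, 85, 88, 86, 84, 87, 84, 82, 104, 202, 199, 196, 197, 195, 197, 196, 197, 191, 170, 148, 129, 115, 90, 86, 89, 87, 90, 87, 87, 89, 87, 87, 85, 136, 196, 198, 198, 197, 196, 196, 196, 196, 196]
w4 244 [102, 110, 172, 199, 198, 200, 197, 73, 83, 85, 87, 85, 85, 86, 87, 86, 86, 87, 84, 85, 84, 82, 198, 199, 197, 197, 196, 196, 196, 196, 196, 199, 202, 125, 89, 87, 88, 86, 87, 89, 90, 88, 88, 89, 87, 85, 72, 159, 193, 197, 195, 197, 196, 197, 195]
w3 236 [124, 127, 126, 114, 113, 165, 211, 210, 166, 96, 92, 97, 96, 99, 95, 94, 95, 94, 96, 108, 187, 209, 207, 209, 209, 208, 207, 208, 207, 207, 208, 208, 208, 212, 158, 105, 92, 93, 95, 96, 96, 94, 93, 95, 127, 211, 209, 207, 207, 207, 208, 207, 208, 207, 208]
w3 240 [123, 124, 122, 121, 122, 125, 115, 83, 89, 96, 95, 96, 94, 96, 96, 93, 93, 95, 97, 95, 109, 213, 210, 208, 207, 208, 208, 207, 207, 207, 209, 208, 210, 211, 120, 94, 94, 97, 100, 101, 96, 99, 98, 96, 98, 141, 208, 210, 207, 208, 208, 207, 208, 208, 207]
```

Call:
step_arm:
  jaw: [0.39,0.39]
  linear:
    - [-0.1,-0.1,0]
    - [0,0,0]
  turn:
    - [0,0,0.04]
    - [0,0,0]

```text
t: 11.05
ee_pos: [0.4211, 0.286, 0.2109]
eef_rot: [3.141, 0.001, -3.09]
ft_force: [0.7, 0.0, -0.6]
finger_gap: 0.0592
grip_force: 8.8
```

Run:
```python
from h import *
s=st(); im=save('wrist','w5'); s2=st()
for r in (240,244): print(prof(im,r))
pts('wrist',['pin_left','pin_right','eye_left','eye_right'])
cv2.imwrite('pics/w5c.png',cv2.resize(im[170:320,220:420,::-1],(800,600),interpolation=cv2.INTER_CUBIC))
```

```text
{'t': 11.05, 'q': [-0.774, 0.2015, 0.1302, 1.8217, -0.0289, 1.1187, 0.989], 'ee_pos': [0.4211, 0.286, 0.2109], 'eef_rot': [3.1407, 0.0013, -3.0896], 'ft_force': [0.7384, 0.0373, -0.5551], 'finger_gap': 0.0592, 'grip_force': 8.8092}
{'t': 11.1, 'q': [-0.7741, 0.2016, 0.1303, 1.8218, -0.029, 1.1186, 0.9877], 'ee_pos': [0.421, 0.286, 0.2108], 'eef_rot': [3.1407, 0.0011, -3.091], 'ft_force': [-0.9448, 0.5031, -1.0859], 'finger_gap': 0.0593, 'grip_force': 8.8092}
[111, 111, 111, 109, 110, 113, 126, 171, 78, 85, 87, 84, 85, 88, 87, 87, 87, 84, 84, 85, 82, 201, 198, 197, 197, 196, 195, 196, 197, 193, 165, 130, 110, 116, 86, 88, 90, 87, 90, 89, 90, 90, 89, 87, 86, 140, 197, 198, 196, 195, 197, 197, 198, 196, 197]
[121, 179, 200, 201, 198, 200, 194, 111, 83, 85, 87, 86, 88, 88, 87, 83, 87, 87, 88, 84, 85, 84, 197, 200, 198, 196, 197, 197, 196, 197, 197, 199, 203, 120, 91, 86, 89, 89, 89, 89, 87, 88, 87, 87, 88, 82, 171, 195, 198, 196, 196, 195, 198, 197, 196]
wrist pin_left [0.423  0.2943 0.0344] 0.69
wrist pin_right [0.4221 0.2779 0.0363] 0.8
wrist eye_left [0.4206 0.2811 0.0041] 0.74
wrist eye_right [0.4227 0.29   0.0038] 0.71
```

Call:
step_arm:
  jaw: [0.41,0.41]
  linear:
    - [0,0,0]
    - [0,0,0]
  turn:
    - [0,0,0]
    - [0,0,0]

```text
t: 11.5
ee_pos: [0.4207, 0.2857, 0.2099]
eef_rot: [-3.142, -0.0, -3.091]
ft_force: [0.3, 0.5, -1.4]
finger_gap: 0.0603
grip_force: 7.8
```

Run:
```python
from h import *
s=st(); im=save('wrist','w6')
for r in (240,244): print(prof(im,r))
```

```text
{'t': 11.5, 'q': [-0.7741, 0.2026, 0.1303, 1.8229, -0.0291, 1.1181, 0.9882], 'ee_pos': [0.4207, 0.2857, 0.2099], 'eef_rot': [-3.1415, -0.0, -3.0905], 'ft_force': [0.3491, 0.5384, -1.3968], 'finger_gap': 0.0603, 'grip_force': 7.8146}
[114, 115, 113, 110, 112, 108, 105, 109, 105, 86, 85, 84, 89, 88, 90, 87, 88, 87, 84, 84, 86, 166, 196, 196, 196, 196, 197, 198, 197, 192, 159, 115, 114, 93, 86, 90, 88, 89, 88, 87, 91, 91, 88, 91, 107, 203, 199, 198, 195, 196, 196, 197, 197, 196, 197]
[108, 98, 114, 169, 200, 200, 199, 171, 78, 85, 89, 88, 87, 88, 89, 90, 84, 90, 86, 83, 84, 80, 199, 201, 197, 197, 197, 197, 194, 197, 198, 198, 177, 87, 85, 90, 88, 89, 89, 89, 89, 87, 89, 88, 87, 105, 201, 201, 197, 197, 197, 197, 197, 197, 197]
```

Run:
```python
from h import *
im=cv2.imread('pics/w6.png')
cv2.imwrite('pics/w6c.png',cv2.resize(im[210:260,290:350],(720,600),interpolation=cv2.INTER_CUBIC))
```

```text
(no output)
```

View pics/w6c.png

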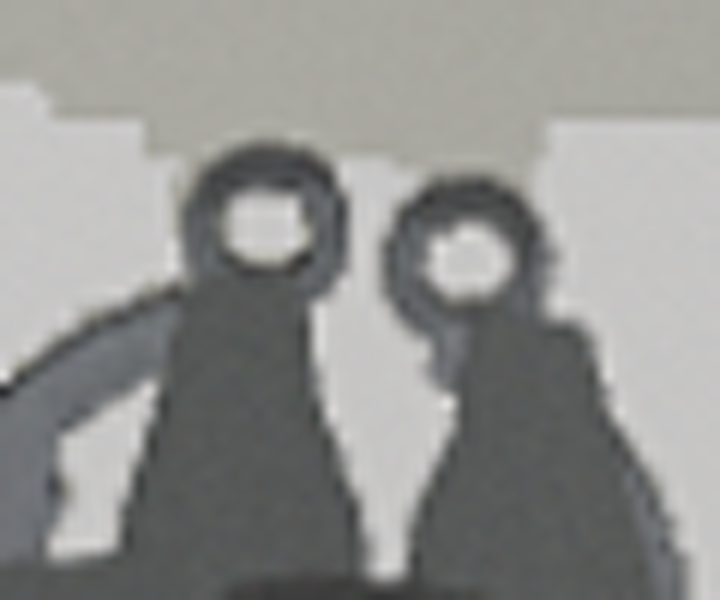

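Call:
step_arm:
  jaw: [0.43,0.43]
  linear:
    - [0,0,0]
    - [0,0,0]
  turn:
    - [0,0,0]
    - [0,0,0]

```text
t: 11.75
ee_pos: [0.4207, 0.2857, 0.2099]
eef_rot: [-3.141, -0.0, -3.09]
ft_force: [0.6, 0.0, -1.7]
finger_gap: 0.061
grip_force: 5.8
```

Run:
```python
from h import *
s=st(); im=save('wrist','w7')
for r in (238,240,244): print(prof(im,r))
```

```text
{'t': 11.75, 'q': [-0.774, 0.2026, 0.1302, 1.8229, -0.029, 1.118, 0.9883], 'ee_pos': [0.4207, 0.2857, 0.2099], 'eef_rot': [-3.1415, -0.0001, -3.0904], 'ft_force': [0.6033, 0.0365, -1.6721], 'finger_gap': 0.061, 'grip_force': 5.766}
[101, 94, 96, 113, 120, 116, 113, 114, 113, 105, 87, 84, 86, 88, 88, 86, 87, 87, 87, 87, 83, 140, 198, 198, 199, 197, 199, 199, 194, 179, 160, 105, 115, 91, 87, 85, 85, 86, 90, 90, 89, 88, 83, 104, 195, 199, 198, 198, 197, 197, 197, 197, 197, 197, 196]
[113, 116, 112, 114, 110, 107, 109, 112, 122, 86, 85, 88, 85, 89, 88, 87, 88, 88, 87, 87, 83, 97, 197, 199, 197, 198, 197, 197, 197, 192, 157, 114, 114, 80, 87, 87, 88, 91, 88, 90, 91, 88, 86, 95, 145, 200, 197, 197, 196, 196, 197, 196, 197, 197, 197]
[109, 100, 117, 171, 201, 200, 202, 202, 73, 82, 86, 87, 87, 88, 87, 90, 85, 86, 86, 89, 85, 78, 140, 191, 198, 197, 195, 196, 197, 197, 199, 199, 144, 90, 86, 89, 91, 89, 91, 92, 88, 91, 88, 90, 85, 126, 200, 199, 197, 197, 197, 197, 196, 196, 197]
```

Run:
```python
from h import *
s=dict(ee_pos=np.array([.4207,.2857,.2099]),eef_rot=np.array([-3.1415,.0,-3.0905]))
ang=lambda a:np.degrees(np.arctan2(-(a[1]-a[0])[0],(a[1]-a[0])[1]))
f=lambda c:np.array(c)/12+[290,210]-.46
e=watz(f([[265,222],[466,256]]),.007,s); print('eyes',e.mean(0),np.linalg.norm(e[1]-e[0]),ang(e))
j=watz(f([[248,288],[525,323]]),.037,s); a=np.radians(ang(j)); m=j.mean(0)
print('jaw front',m,np.linalg.norm(j[1]-j[0]),ang(j)); pin=m+.005*np.array([np.cos(a),np.sin(a),0]); print('pins',pin,'move',e.mean(0)-pin)
```

```text
eyes [0.4209 0.2859 0.007 ] 0.012950899014326913 -6.99083007968637
jaw front [0.4169 0.2869 0.037 ] 0.015858156978391148 -4.538970660743102
pins [0.4218 0.2865 0.037 ] move [-0.0009 -0.0006 -0.03  ]
```

Call:
step_arm:
  jaw: [0.43,0.43,0.43,0.43,0.43,0.43]
  linear:
    - [-0.1,-0.05,-1]
    - [0,0,-1]
    - [0,0,-0.4]
    - [0,0,0]
    - [0,0,-0.2]
    - [0,0,0]
  turn:
    - [0,0,-0.03]
    - [0,0,0]
    - [0,0,0]
    - [0,0,0]
    - [0,0,0]
    - [0,0,0]

```text
t: 12.4
ee_pos: [0.4198, 0.2853, 0.1838]
eef_rot: [-3.142, 0.0, -3.12]
ft_force: [0.0, 0.5, -0.8]
finger_gap: 0.0611
grip_force: 5.8
```

Call:
step_arm:
  jaw: [0.43,0.43,0.43,0.43]
  linear:
    - [0,0,-0.1]
    - [0,0,0]
    - [0,0,-0.1]
    - [0,0,0]
  turn:
    - [0,0,0]
    - [0,0,0]
    - [0,0,0]
    - [0,0,0]

```text
t: 12.8
ee_pos: [0.4198, 0.2852, 0.1819]
eef_rot: [3.142, 0.0, -3.12]
ft_force: [0.3, -0.7, -1.2]
finger_gap: 0.0606
grip_force: 5.8
```

Call:
step_arm:
  jaw: [0.43,0.43,0.43,0.43]
  linear:
    - [0,0,-0.1]
    - [0,0,0]
    - [0,0,-0.1]
    - [0,0,0]
  turn:
    - [0,0,0]
    - [0,0,0]
    - [0,0,0]
    - [0,0,0]

```text
t: 13.2
ee_pos: [0.4197, 0.2852, 0.1797]
eef_rot: [-3.141, -0.0, -3.12]
ft_force: [0.4, 0.4, -1.1]
finger_gap: 0.0614
grip_force: 6.3
```

Run:
```python
from h import *
s=st(); im=save('wrist','w8')
cv2.imwrite('pics/w8c.png',cv2.resize(im[205:265,280:360,::-1],(800,600),interpolation=cv2.INTER_CUBIC))
```

```text
{'t': 13.2, 'q': [-0.7746, 0.2327, 0.1315, 1.8599, -0.0347, 1.0514, 0.9627], 'ee_pos': [0.4197, 0.2852, 0.1797], 'eef_rot': [-3.1414, -0.0001, -3.1204], 'ft_force': [0.399, 0.3521, -1.0571], 'finger_gap': 0.0614, 'grip_force': 6.3472}
```

View pics/w8c.png

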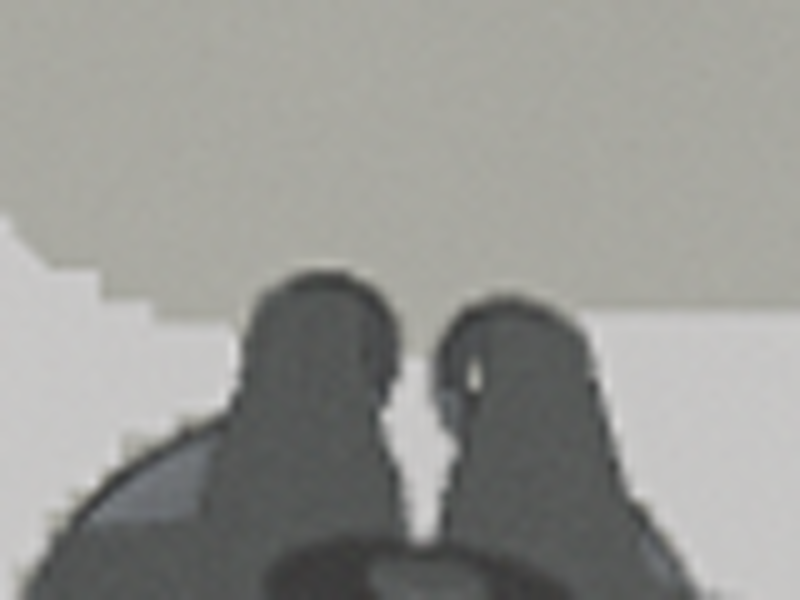

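Call:
step_arm:
  jaw: [0.43,0.43,0.43,0.43]
  linear:
    - [0,0,-0.1]
    - [0,0,0]
    - [0,0,-0.1]
    - [0,0,0]
  turn:
    - [0,0,0]
    - [0,0,0]
    - [0,0,0]
    - [0,0,0]

```text
t: 13.65
ee_pos: [0.4201, 0.2854, 0.1784]
eef_rot: [3.141, 0.001, -3.12]
ft_force: [-0.8, -0.9, 4.1]
finger_gap: 0.0611
grip_force: 6.6
```

Call:
step_arm:
  jaw: [0.39,0.35,0.31,0.27,0.23]
  linear:
    - [0,0,0.05]
    - [0,0,0.05]
    - [0,0,0.05]
    - [0,0,0.05]
    - [0,0,0.05]
  turn:
    - [0,0,0]
    - [0,0,0]
    - [0,0,0]
    - [0,0,0]
    - [0,0,0]

```text
t: 14.15
ee_pos: [0.4201, 0.2865, 0.1815]
eef_rot: [3.139, 0.002, -3.12]
ft_force: [-0.7, 2.5, 3.0]
finger_gap: 0.0529
grip_force: 17.1
```

Call:
step_arm:
  jaw: [0.19,0.15,0.11,0.07,0.04,0.02,0.02,0.02]
  linear:
    - [0,0,0.04]
    - [0,0,0.04]
    - [0,0,0.04]
    - [0,0,0.04]
    - [0,0,0.04]
    - [0,0,0]
    - [0,0,0]
    - [0,0,0]
  turn:
    - [0,0,0]
    - [0,0,0]
    - [0,0,0]
    - [0,0,0]
    - [0,0,0]
    - [0,0,0]
    - [0,0,0]
    - [0,0,0]

```text
t: 14.95
ee_pos: [0.4202, 0.2871, 0.1838]
eef_rot: [3.138, 0.002, -3.119]
ft_force: [-0.4, 4.1, 8.3]
finger_gap: 0.0445
grip_force: 43.7
```

Run:
```python
from h import *
s=st(); im=save('wrist','w9')
print(prof(im,244,280,370))
cv2.imwrite('pics/w9c.png',cv2.resize(im[180:330,220:420,::-1],(800,600),interpolation=cv2.INTER_CUBIC))
```

```text
{'t': 14.95, 'q': [-0.7754, 0.2287, 0.1306, 1.8548, -0.0355, 1.0562, 0.9624], 'ee_pos': [0.4202, 0.2871, 0.1838], 'eef_rot': [3.1381, 0.0025, -3.1192], 'ft_force': [-0.3987, 4.0794, 8.3184], 'finger_gap': 0.0445, 'grip_force': 43.7315}
[201, 201, 201, 201, 201, 200, 202, 203, 200, 167, 110, 89, 63, 75, 131, 104, 81, 81, 86, 86, 87, 86, 86, 90, 87, 86, 89, 88, 87, 87, 85, 85, 80, 129, 207, 202, 201, 200, 199, 200, 199, 199, 199, 199, 199, 199, 200, 200, 200, 199, 200, 199, 200, 201, 203, 183, 77, 92, 91, 91, 88, 90, 90, 90, 91, 90, 89, 89, 88, 81, 98, 172, 202, 200, 200, 199, 199, 200, 201, 200, 200, 200, 199, 199, 200, 199, 199, 201, 199, 199]
```

View pics/w9c.png

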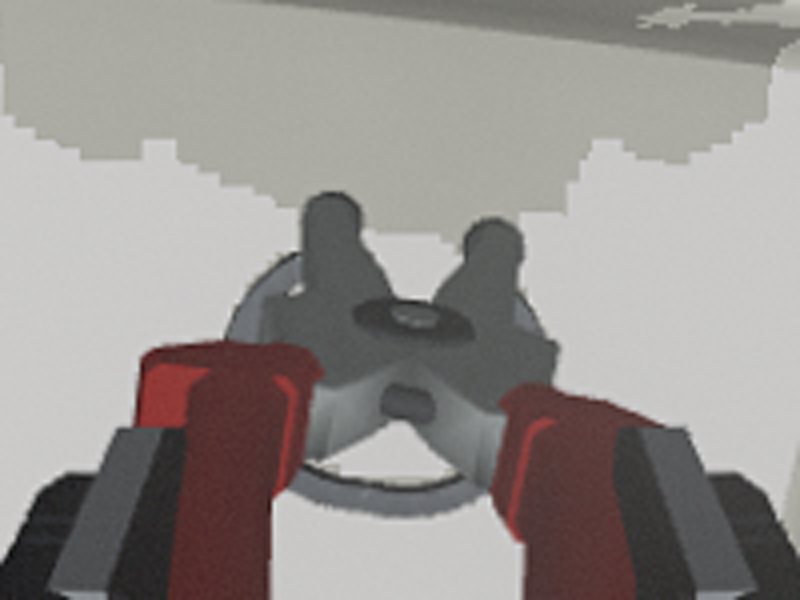

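Run:
```python
from h import *
s=dict(ee_pos=np.array([.4202,.2871,.1838]),eef_rot=np.array([3.1381,.0025,-3.1192]))
f=lambda c:np.array(c)/4+[220,180]-.375
p=watz(f([[332,220],[494,247],[393,503]]),.007,s)
T=Ttool(s); t=(p-T[:3,3])@T[:3,:3]; print(p); print(t)
m=(t[0]+t[1])/2; print('mid',m,'sep',np.linalg.norm(t[0]-t[1]),'back dist',np.linalg.norm(t[2]-m))
d=t[1]-t[0]; print('pins ang',np.degrees(np.arctan2(-d[0],d[1])),'axis ang',np.degrees(np.arctan2(*( (t[2]-m)[[1,0]]*[-1,-1]))))
```

```text
[[0.4179 0.2758 0.007 ]
 [0.4222 0.304  0.007 ]
 [0.4721 0.2875 0.007 ]]
[[ 0.003  -0.0119  0.1768]
 [-0.0019  0.0163  0.1769]
 [-0.0515 -0.0014  0.1769]]
mid [0.0005 0.0022 0.1768] sep 0.028547817711597315 back dist 0.052095351908610366
pins ang 9.89568550393015 axis ang 3.965984805970629
```

Call:
step_arm:
  jaw: [0.02,0.02,0.02,0.02,0.02,0.02,0.02]
  linear:
    - [0,0,0.2]
    - [0,0,0.4]
    - [0,0,1]
    - [0,0,2]
    - [0,0,2]
    - [0,0,0]
    - [0,0,0]
  turn:
    - [0,0,0]
    - [0,0,0]
    - [0,0,0]
    - [0,0,0]
    - [0,0,0]
    - [0,0,0]
    - [0,0,0]

```text
t: 15.7
ee_pos: [0.4197, 0.2851, 0.2385]
eef_rot: [3.141, 0.0, -3.121]
ft_force: [-0.6, -0.3, -1.0]
finger_gap: 0.0446
grip_force: 43.5
```

Run:
```python
from h import *
s=st(); im=save('wrist','w10'); T=Ttool(s)
d=pts('wrist',['circlip','clip_back','eye_left','eye_right'])
for k,v in d.items(): print(k,(v-T[:3,3])@T[:3,:3])
g=cv2.cvtColor(im,cv2.COLOR_RGB2GRAY)
o=spotter.outline_of('wrist','circlip')
m=o[0]['pixels'] if o else None; print(o and o[0]['p'])
np.save('clipmask.npy',m); ys,xs=np.nonzero(m); print(xs.min(),xs.max(),ys.min(),ys.max())
for y in (ys.min()+1,ys.min()+5,ys.max()-1): r=xs[ys==y]; print(y,r.tolist())
```

```text
{'t': 15.7, 'q': [-0.7794, 0.1731, 0.1348, 1.7901, -0.025, 1.1797, 0.9547], 'ee_pos': [0.4197, 0.2851, 0.2385], 'eef_rot': [3.1414, 0.0003, -3.1205], 'ft_force': [-0.6009, -0.2728, -0.9922], 'finger_gap': 0.0446, 'grip_force': 43.4841}
wrist circlip None
wrist clip_back [0.4704 0.2759 0.0615] 0.69
wrist eye_left [0.4182 0.2732 0.0563] 0.64
wrist eye_right [0.4231 0.2978 0.0574] 0.6
clip_back [-0.0504 -0.0103  0.177 ]
eye_left [ 0.0018 -0.0119  0.1822]
eye_right [-0.0036  0.0126  0.1811]
0.92
277 353 236 307
237 [337, 338]
241 []
306 [304, 305, 306, 307, 308, 309, 310, 311, 312, 313, 314, 315, 316, 317, 318, 319, 320, 321, 322, 323, 324, 325, 326, 327, 328, 329, 330, 331]
```

Run:
```python
from h import *
from scipy.optimize import least_squares
s=dict(ee_pos=np.array([.4197,.2851,.2385]),eef_rot=np.array([3.1414,.0003,-3.1205])); T=Ttool(s)
m=np.load('clipmask.npy').astype(np.uint8)
cs,_=cv2.findContours(m,cv2.RETR_LIST,cv2.CHAIN_APPROX_NONE)
for c in cs:
    if len(c)<15: continue
    p=watz(c[:,0].astype(float),.2385-.177,s); t=(p-T[:3,3])@T[:3,:3]; print('contour',len(t)); print((t[::5,:2]*1000).round(1).tolist())
```

```text
contour 90
[[-43.9, -17.5], [-48.0, -19.0], [-49.6, -15.4], [-52.1, -11.7], [-52.0, -8.0], [-52.9, -4.3], [-52.9, -0.6], [-52.9, 3.1], [-52.0, 6.8], [-49.6, 10.5], [-47.9, 12.0], [-46.2, 8.3], [-46.2, 4.6], [-47.1, 0.9], [-46.2, -2.8], [-46.2, -6.5], [-45.4, -10.1], [-44.6, -13.8]]
contour 16
[[-12.0, 20.6], [-15.8, 20.7], [-15.8, 23.5], [-12.0, 21.3]]
contour 50
[[-3.9, -20.8], [-6.8, -24.4], [-10.5, -26.6], [-14.3, -28.9], [-18.1, -30.5], [-18.0, -27.6], [-14.3, -26.8], [-10.5, -24.5], [-9.0, -20.9], [-6.1, -18.8]]
```

```bash
cat > disc.py <<'E'
from h import *
from scipy.optimize import least_squares
def blue(im):
    hsv=cv2.cvtColor(im,cv2.COLOR_BGR2HSV); m=((hsv[...,0]>105)&(hsv[...,0]<130)&(hsv[...,1]>150)&(hsv[...,2]>60)).astype(np.uint8)
    n,l,S,C=cv2.connectedComponentsWithStats(m); i=1+S[1:,4].argmax(); c,_=cv2.findContours((l==i).astype(np.uint8),cv2.RETR_EXTERNAL,cv2.CHAIN_APPROX_NONE)
    h=cv2.convexHull(max(c,key=len))[:,0].astype(float); return h
def ray(cam,px):
    P=vision.camera_params(cam);K=P['intrinsics'];M=P['world_from_camera']
    v=np.c_[(px[:,0]-K[0,2])/K[0,0],(px[:,1]-K[1,2])/K[1,1],np.ones(len(px))]@M[:3,:3].T; return M[:3,3],v
def ax(th,tilt): return np.array([-np.sin(tilt)*np.cos(th),-np.sin(tilt)*np.sin(th),np.cos(tilt)])
def fit(data,tilt=np.radians(26),free=True):
    def res(x):
        a=ax(x[3],x[4]); c=x[:3]; r=[(x[4]-tilt)*.2]
        for o,v in data:
            t=((c-o)@a)/(v@a); p=o+v*t[:,None]; r+=list(np.linalg.norm(p-c,axis=1)-.0755)
        return np.array(r)
    s=least_squares(res,[.59,-.03,.11,-.15,tilt],loss='soft_l1',f_scale=.002); return s.x, np.sqrt((s.fun**2).mean())
E
python3 - <<'E'
from disc import *
D=[]
for c in ('top','scene'):
    h=blue(cv2.imread(f'pics/{c}0.png')); print(c,len(h),h.min(0),h.max(0)); D.append(ray(c,h))
for d in ([D[0]],[D[1]],D): 
    x,e=fit(d); print(x,np.degrees(x[3:]),e)
    O=np.array([.5885,-.029,.1205]); a=ax(x[3],x[4]); k=(O-x[:3])@a; print('axis pt at O height',x[:3]+k*a,k)
E
```

```text
top 32 [301. 193.] [361. 253.]
scene 20 [322. 226.] [355. 271.]
[ 0.5963 -0.0291  0.0957 -0.1847  0.4527] [-10.5834  25.9372] 0.0004923001356879421
axis pt at O height [ 0.5852 -0.027   0.1188] 0.025662760608376557
[ 0.636   0.0492  0.0467 -0.1398  0.4552] [-8.0108 26.0789] 0.004674717531347696
axis pt at O height [0.6002 0.0543 0.1205] 0.08220342068117509
[ 0.5933 -0.028   0.1107 -0.301   0.4563] [-17.2432  26.1449] 0.003075927284418991
axis pt at O height [ 0.5888 -0.0266  0.1203] 0.010665664220676422
```

```bash
cat > plan.py <<'E'
from h import *
hc=np.array([-.0255,-.0033,.179])
def tgt(O,a,lift,Rn,hc=hc):
    rv=np.cross(-Rn[:,2],a); ang=np.arcsin(np.linalg.norm(rv)); rv=rv/np.linalg.norm(rv)*ang if ang>1e-6 else rv*0
    Rt=R.from_rotvec(rv).as_matrix()@Rn; return rv, O+a*lift-Rt@hc, Rt
E
python3 - <<'E'
from plan import *; from disc import ax
s=sensors.sense(); T=Ttool(s); a=ax(np.radians(-10.5),np.radians(26))
rv,p,Rt=tgt(np.array([.587,-.028,.1205]),a,.0506,T[:3,:3]); print(rv,p,'d cm',(p-T[:3,3])*100, a)
E
```

```text
[-0.0818 -0.4474  0.0005] [ 0.465  -0.0074  0.3156] d cm [  4.5611 -29.2375   7.8016] [-0.431   0.0799  0.8988]
```

Call:
step_arm:
  jaw: [0.02,0.02,0.02,0.02,0.02,0.02,0.02,0.02,0.02,0.02,0.02,0.02]
  linear:
    - [0,0,4]
    - [0,0,3.8]
    - [0.6,-4,0]
    - [0.6,-4.2,0]
    - [0.6,-4.2,0]
    - [0.6,-4.2,0]
    - [0.7,-4.2,0]
    - [0.7,-4.2,0]
    - [0.8,-4.2,0]
    - [0,0,0]
    - [0,0,0]
    - [0,0,0]
  turn:
    - [0,0,0]
    - [0,0,0]
    - [0,0,0]
    - [-0.016,-0.09,0]
    - [-0.016,-0.09,0]
    - [-0.016,-0.09,0]
    - [-0.016,-0.09,0]
    - [-0.017,-0.088,0]
    - [0,0,0]
    - [0,0,0]
    - [0,0,0]
    - [0,0,0]

```text
t: 17.2
ee_pos: [0.4652, -0.0026, 0.3162]
eef_rot: [-3.047, 0.438, -3.099]
ft_force: [0.5, -0.5, -0.6]
finger_gap: 0.044
grip_force: 43.5
```

Run:
```python
from disc import *
s=st(); im=save('wrist','w11'); s2=st()
h=blue(cv2.imread('pics/w11.png')); print(len(h),h.min(0),h.max(0)); np.save('hull.npy',h)
D=wray(h,s); x,e=fit([D]); print('wrist',x,np.degrees(x[3:]),e)
T0=ray('top',blue(cv2.imread('pics/top0.png'))); x,e=fit([T0,D]); print('both',x,np.degrees(x[3:]),e)
T=Ttool(s)
d=pts('wrist',['spindle','spindle_end','hub_top','clip_back','eye_left','eye_right'])
for k in ('clip_back','eye_left','eye_right'): 
    if k in d: print(k,(d[k]-T[:3,3])@T[:3,:3])
cv2.imwrite('pics/w11c.png',im[40:440,100:540,::-1])
```

```text
{'t': 17.2, 'q': [-0.3783, -0.2451, 0.1923, 2.0716, 0.254, 0.9023, 1.2945], 'ee_pos': [0.4652, -0.0026, 0.3162], 'eef_rot': [-3.0474, 0.4379, -3.0986], 'ft_force': [0.464, -0.4689, -0.6421], 'finger_gap': 0.044, 'grip_force': 43.5404}
{'t': 17.25, 'q': [-0.3789, -0.2449, 0.1921, 2.0715, 0.254, 0.9022, 1.2946], 'ee_pos': [0.4653, -0.0022, 0.3162], 'eef_rot': [-3.0472, 0.438, -3.0975], 'ft_force': [0.7348, 0.5207, -1.7036], 'finger_gap': 0.0442, 'grip_force': 43.5404}
32 [227. 162.] [381. 271.]
wrist [ 0.598  -0.0307  0.1004 -0.593   0.4531] [-33.9785  25.9591] 0.006762416464077277
both [ 0.5937 -0.0292  0.1097 -0.1491  0.4589] [-8.5438 26.293 ] 0.005093373682846434
wrist spindle [ 0.5869 -0.028   0.1197] 0.7
wrist spindle_end [ 0.5826 -0.0273  0.1289] 0.91
wrist hub_top None
wrist clip_back [0.5005 0.1416 0.0036] 0.76
wrist eye_left None
wrist eye_right [0.4602 0.098  0.0025] 0.63
clip_back [0.0951 0.1702 0.2859]
eye_right [0.1337 0.127  0.2731]
```

View pics/w11c.png

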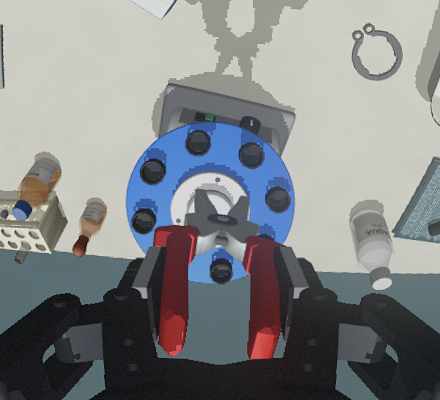

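Run:
```python
from h import *
s=dict(ee_pos=np.array([.4652,-.0025,.3162]),eef_rot=np.array([-3.0473,.4379,-3.0982]))
p=watz(np.array([[457.,72],[469,68],[476.5,93.5]]),.004,s); print(p)
m=p[:2].mean(0); d=p[2]-m; print('mid',m,'axis eyes dir',np.degrees(np.arctan2(-d[1],-d[0])),np.linalg.norm(d),np.linalg.norm(p[0]-p[1]))
im=vision.get_image('top'); cv2.imwrite('pics/top1.png',im[:,:,::-1]); pts('top',['circlip','clip_back','eye_left','eye_right'])
im=vision.get_image('scene'); cv2.imwrite('pics/scene1.png',im[:,:,::-1]); pts('scene',['circlip','clip_back','eye_left','eye_right','pliers','pin_left','pin_right','plier_grip'])
T=Ttool(sensors.sense()); print('exp pivot',T[:3,3]+.115*T[:3,2],'pins',T[:3,3]+.18*T[:3,2])
```

```text
[[0.4569 0.1004 0.004 ]
 [0.4512 0.1116 0.004 ]
 [0.4761 0.1239 0.004 ]]
mid [0.4541 0.106  0.004 ] axis eyes dir -140.9603994582066 0.028299033168369542 0.012598545840100893
top circlip [0.4817 0.1259 0.0043] 0.45
top clip_back [ 0.4985  0.1386 -0.0001] 0.51
top eye_left [0.4532 0.1103 0.0042] 0.6
top eye_right [ 0.4619  0.1    -0.0006] 0.52
scene circlip [ 0.4821  0.1251 -0.0004] 0.41
scene clip_back [ 0.5139 -0.0133  0.2127] 0.74
scene eye_left [0.4553 0.1142 0.001 ] 0.47
scene eye_right [ 0.4646  0.1013 -0.0009] 0.57
scene pliers [ 0.5153 -0.0138  0.2094] 0.71
scene pin_left [ 0.5433 -0.0047  0.1515] 0.68
scene pin_right [0.4549 0.1128 0.0029] 0.63
scene plier_grip [ 0.4911 -0.0191  0.2575] 0.71
exp pivot [ 0.5144 -0.0122  0.2127] pins [ 0.5421 -0.0171  0.1541]
```

Call:
step_arm:
  jaw: [0.1,0.2,0.3,0.36,0.4,0.43,0.43,0.43,0.43,0.43,0.43,0.43,0.43,0.43]
  linear:
    - [0,0,0]
    - [0,2,0]
    - [0,2,0]
    - [0,2,0]
    - [-0.2,2,0]
    - [-0.2,1.4,0]
    - [-0.2,1,-1]
    - [-0.2,0.5,-2]
    - [0,0,-2]
    - [0,0,-2]
    - [0,0,-2]
    - [0,0,-1.6]
    - [0,0,0]
    - [0,0,0]
  turn:
    - [0.016,0.09,0]
    - [0.016,0.09,0]
    - [0.016,0.09,0]
    - [0.016,0.09,0]
    - [0.017,0.088,0]
    - [0,0,0.13]
    - [0,0,0.13]
    - [0,0,0.13]
    - [0,0,0.13]
    - [0,0,0.13]
    - [0,0,0.13]
    - [0,0,0]
    - [0,0,0]
    - [0,0,0]

```text
t: 19.65
ee_pos: [0.4575, 0.1057, 0.2107]
eef_rot: [3.139, -0.007, -2.341]
ft_force: [0.5, -0.3, -1.1]
finger_gap: 0.0611
grip_force: 5.8
```

```bash
cat > eyes.py <<'E'
from h import *
def eyes(im,s,z,pred,show=True):
    "clip lugs and jaw tips: rectified tool-plane grey picture at height z about pred; Hough rings"
    T=Ttool(s); n=241; sc=.00025
    u=(np.arange(n)-n//2)*sc; X,Y=np.meshgrid(u,u)   # X along tool y, Y along -tool x
    P=np.array(pred)+X[...,None]*T[:3,1]*[1,1,0]-Y[...,None]*T[:3,0]*[1,1,0]; P[...,2]=z
    px=wproj(P.reshape(-1,3),s).reshape(n,n,2).astype(np.float32)
    g=cv2.cvtColor(cv2.remap(im,px[...,0],px[...,1],cv2.INTER_CUBIC),cv2.COLOR_RGB2GRAY)
    return g,P
E
python3 - <<'E'
from eyes import *
s=st(); im=save('wrist','w12'); s2=st()
g,P=eyes(im,s,.004,[.457,.1065,.004]); np.save('g.npy',g)
c=cv2.HoughCircles(cv2.GaussianBlur(g,(0,0),1.5),cv2.HOUGH_GRADIENT,1,35,param1=60,param2=12,minRadius=18,maxRadius=26); print(c)
if c is not None:
    for x,y,r in c[0][:6]: print(P[int(round(y)),int(round(x))],r*.25)
pts('wrist',['eye_left','eye_right','clip_back','pin_left','pin_right'])
t=g[::8,::8]; print('\n'.join(''.join('#' if v<105 else '+' if v<150 else '.' for v in r) for r in g[::6,::4]))
E
```

```text
{'t': 19.65, 'q': [-0.4491, 0.1242, 0.1658, 1.9132, -0.0209, 1.1134, 2.0964], 'ee_pos': [0.4575, 0.1057, 0.2107], 'eef_rot': [3.1394, -0.0073, -2.3407], 'ft_force': [0.513, -0.2659, -1.1019], 'finger_gap': 0.0611, 'grip_force': 5.8296}
{'t': 19.7, 'q': [-0.4492, 0.1236, 0.1659, 1.9126, -0.0209, 1.1134, 2.0965], 'ee_pos': [0.4579, 0.1057, 0.2112], 'eef_rot': [3.1399, -0.0062, -2.3407], 'ft_force': [0.5068, 1.1049, -0.8647], 'finger_gap': 0.0609, 'grip_force': 5.8294}
[[[149.5 123.5  23.2]
  [ 95.5 117.5  23.2]]]
[0.4523 0.1124 0.004 ] 5.8
[0.461 0.102 0.004] 5.8
wrist eye_left [0.4508 0.1107 0.0052] 0.97
wrist eye_right [ 0.4613  0.1023 -0.0001] 0.82
wrist clip_back [0.5012 0.1419 0.0039] 0.62
wrist pin_left [0.4519 0.1132 0.0361] 0.65
wrist pin_right [0.459  0.0987 0.0361] 0.62
...+.......+...+...+.+.+.+++.+.++++++++++.+++++++++++++++++++
++...+.......+...++..+.++.++++.++++++++++++++++++++++++++++++
.....+......++..+.+...++++++.++.+++++++++++++++++++++++++++++
............++.....+...++.++++++++++++++++++++++++++.++++++++
+.....+++.++++.....+.++.+.+++++++++++++++++++++++++++++++++++
.
[... 1530 characters left out ...]
#####+#+..........
.....#+++++#....##############+....##############+#..........
....+++++++#+..+###############...###############+++.........
....#++++++++..################...###############+++.........
...++++++++++.+################...################+++........
...############################+.+################++#+.......
..+################################################+++.......
..#################################################+++.......
..####################################################+......
..#######################################################++..
.+###########################################################
.+###########################################################
```

Run:
```python
from eyes import *
s=dict(ee_pos=np.array([.4577,.1057,.2110]),eef_rot=np.array([3.1397,-.0067,-2.3407]))
im=cv2.imread('pics/w12.png')[:,:,::-1].copy()
T=Ttool(s); c=T[:3,3].copy(); 
g,P=eyes(im,s,.039,c); np.save('gj.npy',g)
for y in range(80,150,4): print(y,''.join('#' if v<78 else '=' if v<95 else '+' if v<150 else '.' for v in g[y,60:190:2]))
```

```text
80 ............+++=+.........+=++=+...+=##==+++++++==##=++.+++++++++
84 ............+++#+.........+=++=+...+#==++......++==#=++..++++++++
88 .............+====######=+#=++++...+=+++........++=##++.+++.+++++
92 .............++=============++.....+=+++.....++++====++....+.++++
96 .........++++===============+.......+++==++++===========+++..+++.
100 .......+==+================+.........+=+++==========+=====+....++
104 ....++#=+++==+=============+...........+++++==============+......
108 ..+==++++++================++............+++==============++.....
112 =+++++++++==================+............+++========++=====+.....
116 ++++++++++=================#+.............+================+.....
120 ++++++++++==================++.............==================+...
124 ++++++..++=====+==+===========............+#=======+=========#=+.
128 ++++....+#====================+..........+===================++=+
132 ++.....++======================..........=#===================++=
136 .......=======+===============#+........+===============+======++
140 ......+====+====++==============+......+=======================++
144 +....+==========================+.....+=========================+
148 +....+===========================+....+#========================+
```

Call:
step_arm:
  jaw: [0.43,0.43,0.43,0.43,0.43,0.43]
  linear:
    - [0.05,0.06,-0.9]
    - [0,0,-0.9]
    - [0,0,-0.9]
    - [0,0,0]
    - [0,0,0]
    - [0,0,0]
  turn:
    - [0,0,0]
    - [0,0,0]
    - [0,0,0]
    - [0,0,0]
    - [0,0,0]
    - [0,0,0]

```text
t: 20.55
ee_pos: [0.458, 0.1062, 0.1835]
eef_rot: [3.139, -0.007, -2.34]
ft_force: [-0.5, -0.3, -1.1]
finger_gap: 0.0609
grip_force: 5.8
```

Run:
```python
from eyes import *
s=st(); im=save('wrist','w13')
s8=dict(ee_pos=np.array([.4197,.2852,.1797]),eef_rot=np.array([-3.1414,-.0001,-3.1204])); im8=cv2.imread('pics/w8.png')[:,:,::-1].copy()
for nm,i,q,zt in (('w8',im8,s8,.007),('w13',im,s,.004)):
    T=Ttool(q); c=T[:3,3]+T[:3,2]*((zt-q['ee_pos'][2])/T[2,2])
    g,P=eyes(i,q,zt,c); print(nm)
    h=cv2.HoughCircles(cv2.GaussianBlur(g,(0,0),1.5),cv2.HOUGH_GRADIENT,1,35,param1=60,param2=10,minRadius=18,maxRadius=26); print(h)
    for y in range(72,140,4): print(y,''.join('#' if v<78 else '=' if v<95 else '+' if v<135 else '.' for v in g[y,60:190:2]))
```

```text
{'t': 20.55, 'q': [-0.4471, 0.1561, 0.1648, 1.9439, -0.0276, 1.051, 2.1017], 'ee_pos': [0.458, 0.1062, 0.1835], 'eef_rot': [3.1394, -0.007, -2.3403], 'ft_force': [-0.5024, -0.3261, -1.1265], 'finger_gap': 0.0609, 'grip_force': 5.8288}
w8
[[[153.5 126.5  22. ]
  [101.5 118.5  21.6]
  [ 52.5 179.5  24.3]
  [ 62.5 120.5  20.8]
  [133.5 198.5  18.5]]]
72 .................................................................
76 .................................................................
80 .................................................................
84 .................................................................
88 .................................................................
92 .................................................................
96 .................................................................
100 ................++=######=++.....................................
104 .............++===========###+...............++++................
108 ............+===============##+.........+==######===+............
112 ............===============#=##+.......+####=========
[... 1031 characters left out ...]

100 ............+===========+++......................................
104 ...........+==============#=+..........+=######=++++.............
108 ..........+================##+......++######========++++++.......
112 ..........=================##=+....+=###==================+......
116 ........+#=================##=+...++####==++==============+......
120 ........+#=================##=+...+##=#=+..+==============++.....
124 .........===================#++...+###=+...+================+....
128 .........====================+....+=##=+..++================+....
132 .......+=#==================+......=#####===================++...
136 ......++====================+.......=#==###==================+...
```

Call:
step_arm:
  jaw: [0.44,0.44,0.44]
  linear:
    - [0.21,0.05,-0.1]
    - [0,0,0]
    - [0,0,0]
  turn:
    - [0,0,0]
    - [0,0,0]
    - [0,0,0]

```text
t: 20.9
ee_pos: [0.4601, 0.1067, 0.1824]
eef_rot: [3.139, -0.007, -2.34]
ft_force: [0.8, -0.2, -1.2]
finger_gap: 0.0615
grip_force: 4.6
```

Run:
```python
from eyes import *
s=st(); im=save('wrist','w14')
T=Ttool(s); zt=.004; c=T[:3,3]+T[:3,2]*((zt-s['ee_pos'][2])/T[2,2])
g,P=eyes(im,s,zt,c)
for y in range(84,140,3): print(y,''.join('#' if v<74 else '=' if v<95 else '+' if v<135 else '.' for v in g[y,60:190:2]))
```

```text
{'t': 20.9, 'q': [-0.4466, 0.1619, 0.165, 1.94, -0.0288, 1.0493, 2.1029], 'ee_pos': [0.4601, 0.1067, 0.1824], 'eef_rot': [3.1394, -0.007, -2.3403], 'ft_force': [0.7735, -0.2294, -1.1682], 'finger_gap': 0.0615, 'grip_force': 4.5746}
84 .................................................................
87 .................................................................
90 ..................++===+++.......................................
93 ...............++=#########=+....................................
96 .............++=#=========###+.............+==###=+++............
99 ............+===============##++........+############=+..........
102 ...........++================##=+.....+=###=========###+.........
105 ............====================+....++##===============+........
108 ...........+==================##+....+##=================++......
111 ...........+===============#==##+...+=#==================++......
114 ..........++=============+=#==##+...+=#===++==============+......
117 ..........+===================##+...+===#=++==============+......
120 ..........+===================#=+...+=###=++==============++.....
123 .........+===================#=+....+======================+.....
126 ........+====================+......++#===#================+.....
129 ........+#===================........+======================+....
132 .....+++====================+.........+=#===================++...
135 ...+####=====================..........++===================++...
138 .+===++======================+..........+====================+...
```

Call:
step_arm:
  jaw: [0.44,0.44,0.44,0.44]
  linear:
    - [0.08,0.09,0]
    - [0,0,-0.15]
    - [0,0,-0.15]
    - [0,0,0]
  turn:
    - [0,0,0]
    - [0,0,0]
    - [0,0,0]
    - [0,0,0]

```text
t: 21.35
ee_pos: [0.4606, 0.1076, 0.179]
eef_rot: [3.139, -0.008, -2.34]
ft_force: [-0.5, -0.5, -2.8]
finger_gap: 0.0617
grip_force: 4.6
```

Run:
```python
from eyes import *
s=st(); im=save('wrist','w15')
T=Ttool(s); zt=.004; c=T[:3,3]+T[:3,2]*((zt-s['ee_pos'][2])/T[2,2])
g,P=eyes(im,s,zt,c)
for y in range(84,130,3): print(y,''.join('#' if v<74 else '=' if v<95 else '+' if v<135 else '.' for v in g[y,60:190:2]))
```

```text
{'t': 21.35, 'q': [-0.4471, 0.1678, 0.1644, 1.9416, -0.0298, 1.0425, 2.1025], 'ee_pos': [0.4606, 0.1076, 0.179], 'eef_rot': [3.139, -0.0077, -2.3401], 'ft_force': [-0.5099, -0.4887, -2.7696], 'finger_gap': 0.0617, 'grip_force': 4.5751}
84 ...................++++..........................................
87 ...............++++====++++......................................
90 ..............+=###########++..............+++++++...............
93 ............++===========####++..........++=#==##=+++............
96 ...........+===============###=........+=############++..........
99 ...........+#================##+......+###==========##=+.........
102 ..........+==================##=+....+###===============+........
105 ..........+=====================+...+=#=================++.......
108 ..........+================#====+...+##==================+.......
111 ..........+================#====+..+=#====+===============+......
114 ...........=====================+..+=#===+++==============+......
117 ..........+==================#=+....+#====+===============++.....
120 ..........+==================#=+....+===##================++.....
123 ........+=====================+.....+=##==#================+.....
126 ........+====================+.......+#====================++....
129 .....==##===================++.......+======================+....
```

Call:
step_arm:
  jaw: [0.44,0.44,0.44,0.44]
  linear:
    - [0,0,-0.15]
    - [0,0,-0.1]
    - [0,0,0]
    - [0,0,0]
  turn:
    - [0,0,0]
    - [0,0,0]
    - [0,0,0]
    - [0,0,0]

```text
t: 21.8
ee_pos: [0.4607, 0.1076, 0.1768]
eef_rot: [3.139, -0.007, -2.34]
ft_force: [0.2, -0.2, -1.4]
finger_gap: 0.0613
grip_force: 4.7
```

Call:
step_arm:
  jaw: [0.44,0.44,0.44,0.44]
  linear:
    - [0,0,-0.1]
    - [0,0,0]
    - [0,0,-0.1]
    - [0,0,0]
  turn:
    - [0,0,0]
    - [0,0,0]
    - [0,0,0]
    - [0,0,0]

```text
t: 22.2
ee_pos: [0.4613, 0.1079, 0.1756]
eef_rot: [3.14, -0.006, -2.34]
ft_force: [-0.9, 0.3, 4.9]
finger_gap: 0.061
grip_force: 5.1
```

Call:
step_arm:
  jaw: [0.39,0.35,0.31,0.27,0.23,0.19,0.15,0.11,0.07,0.04,0.02,0.02,0.02]
  linear:
    - [0,0,0.04]
    - [0,0,0.04]
    - [0,0,0.05]
    - [0,0,0.05]
    - [0,0,0.05]
    - [0,0,0.04]
    - [0,0,0.04]
    - [0,0,0.04]
    - [0,0,0.04]
    - [0,0,0.02]
    - [0,0,0]
    - [0,0,0]
    - [0,0,0]
  turn:
    - [0,0,0]
    - [0,0,0]
    - [0,0,0]
    - [0,0,0]
    - [0,0,0]
    - [0,0,0]
    - [0,0,0]
    - [0,0,0]
    - [0,0,0]
    - [0,0,0]
    - [0,0,0]
    - [0,0,0]
    - [0,0,0]

```text
t: 23.5
ee_pos: [0.4623, 0.1077, 0.1808]
eef_rot: [-3.142, -0.003, -2.341]
ft_force: [-0.1, -1.0, 9.9]
finger_gap: 0.0443
grip_force: 43.5
```

```bash
cat >> eyes.py <<'E'
def asc(im,s,zt,off=(0,0),step=(5,3),rng=(0,241)):
    T=Ttool(s); c=T[:3,3]+T[:3,2]*((zt-s['ee_pos'][2])/T[2,2])+T[:3,0]*off[0]+T[:3,1]*off[1]
    g,P=eyes(im,s,zt,c)
    for y in range(rng[0],rng[1],step[0]): print('%6.1f'%((120-y)*.25+off[0]*1e3),''.join('#' if v<74 else '=' if v<97 else '+' if v<135 else '.' for v in g[y,::step[1]]))
    return g
E
python3 - <<'E'
from eyes import *
s=st(); im=save('wrist','w16'); asc(im,s,.004,(-.02,0))
E
```

```text
{'t': 23.5, 'q': [-0.4468, 0.1663, 0.1648, 1.9388, -0.0295, 1.0419, 2.1026], 'ee_pos': [0.4623, 0.1077, 0.1808], 'eef_rot': [-3.1416, -0.0035, -2.3405], 'ft_force': [-0.0532, -1.0404, 9.9145], 'finger_gap': 0.0443, 'grip_force': 43.5234}
  10.0 .................==========##+...................................................
   8.8 ................+=============............................=====+.................
   7.5 ...............+==============+........................+###====##=+..............
   6.2 ................==============+.......................+#===========+.............
   5.0 ................+=============.......................+=#===========+.............
   3.8 ................=============+.......................+==============+............
   2.5 ................==============+......................+==============+............
   1.2 .............++================+......................==============.............
   0.0 ...........+==++=================.....................+============+.............
  -1.2 .........+=+++++==================..................+=
[... 2798 characters left out ...]
########=####=++==+##===+++++.................+==+++++++++++=#####==#########
 -42.5 ###########==###=+++++++===######=######=======#####=++++++=++++=#####==#########
 -43.8 ###########==##=++++++++++++++++++=+====#####==++++++++++++==++=#####===#########
 -45.0 ###########=##+++++++++++++++++++++++++++++++++++++++++++=====+=#####==##########
 -46.2 ###########=#+.....+++++++++++++++++++++++++++++++++++++++....+=#####==##########
 -47.5 ############............+.++++++++++++++++++++++++++++.........=####===##########
 -48.8 ##########=..........................+++++++++.................+####===##########
 -50.0 ##########......................................................=###==###########
```

Call:
step_arm:
  jaw: [0.02,0.02,0.02,0.02,0.02,0.02,0.02,0.02,0.02,0.02,0.02]
  linear:
    - [0,0,0.1]
    - [0,0,0.2]
    - [0,0,0.4]
    - [0,0,0.7]
    - [0,0,1]
    - [0,0,1.3]
    - [0,0,1.3]
    - [0,0,1]
    - [0,0,0.6]
    - [0,0,0.3]
    - [0,0,0]
  turn:
    - [0,0,0]
    - [0,0,0]
    - [0,0,0]
    - [0,0,0]
    - [0,0,0]
    - [0,0,0]
    - [0,0,0]
    - [0,0,0]
    - [0,0,0]
    - [0,0,0]
    - [0,0,0]

```text
t: 24.65
ee_pos: [0.4608, 0.1077, 0.2482]
eef_rot: [3.139, -0.007, -2.34]
ft_force: [-0.4, 0.2, -1.3]
finger_gap: 0.0444
grip_force: 43.4
```

Run:
```python
from eyes import *
s=st(); im=save('wrist','w17'); g=asc(im,s,s['ee_pos'][2]-.177,(-.02,0),(6,3))
T=Ttool(s); d=pts('wrist',['clip_back','eye_left','eye_right'])
for k,v in d.items(): print(k,(v-T[:3,3])@T[:3,:3])
```

```text
{'t': 24.65, 'q': [-0.4533, 0.0956, 0.1662, 1.8555, -0.0154, 1.1989, 2.0901], 'ee_pos': [0.4608, 0.1077, 0.2482], 'eef_rot': [3.1394, -0.0068, -2.3402], 'ft_force': [-0.3785, 0.2323, -1.3241], 'finger_gap': 0.0444, 'grip_force': 43.3552}
  10.0 .................................................................................
   8.5 ....................+==++........................................................
   7.0 ..................==++++++=#=....................................................
   5.5 .................====+=+=====#...................................................
   4.0 ................+=====+===++=#+..........................+######=................
   2.5 ................+====+++======+........................+#====+++===+.............
   1.0 .................=====++====+=.........................====+++=+++=++............
  -0.5 .................====+=++=====+.......................+#===+==++++==+............
  -2.0 ...............++===++==++======+.....................+#==++=++==+==+............
  -3.5 ............+#=++=======++==+====+....................
[... 2320 characters left out ...]
+++++#####==#########
 -44.0 ###########===##=++=####=+...........................+++++++++++=####===#########
 -45.5 ###########==##=++++++++=########=+#++.........+==###==++++==+++=####===#########
 -47.0 ###########=#==+++++++++++++++++.+=+=====####=====+++++++++===+=#####==##########
 -48.5 ###########==.....+++++++++++++++++++++++++++++++++++++++++++.+=#####==##########
 -50.0 ##########=...........+++++++++++++++++++++++++++++++++++......=####===##########
wrist clip_back [0.4995 0.1388 0.0717] 0.9
wrist eye_left [0.4487 0.116  0.0709] 0.95
wrist eye_right [0.4675 0.0956 0.068 ] 0.77
clip_back [-0.0505 -0.0065  0.1761]
eye_left [0.0012 0.0141 0.1773]
eye_right [ 0.0028 -0.0136  0.1802]
```

```bash
sed -i 's/^hc=.*/hc=np.array([-.0245,-.0026,.179])/' plan.py
python3 - <<'E'
from plan import *; from disc import ax
s=sensors.sense(); T=Ttool(s); a=ax(np.radians(-10.5),np.radians(26))
rv,p,Rt=tgt(np.array([.588,-.0285,.1200]),a,.0306,T[:3,:3]); print(rv,p,'d cm',(p-T[:3,3])*100)
E
```

```text
[-0.0791 -0.4538  0.0024] [ 0.4803 -0.0279  0.3015] d cm [  1.9848 -13.5406   5.4148]
```

Call:
step_arm:
  jaw: [0.02,0.02,0.02,0.02,0.02,0.02,0.02,0.02,0.02,0.02,0.02,0.02,0.02,0.02,0.02,0.02,0.02,0.02,0.02,0.02]
  linear:
    - [0,0,0.4]
    - [0,0,0.8]
    - [0,0,1.2]
    - [0,0,1.4]
    - [0,0,1.4]
    - [0,0,1]
    - [0,0,0.6]
    - [0.1,-0.4,0.2]
    - [0.2,-0.8,0]
    - [0.2,-1.2,0]
    - [0.2,-1.6,0]
    - [0.3,-1.8,0]
    - [0.3,-1.8,0]
    - [0.2,-1.8,0]
    - [0.2,-1.6,0]
    - [0.2,-1.3,0]
    - [0.1,-0.8,0]
    - [0,-0.4,0]
    - [0,0,0]
    - [0,0,0]
  turn:
    - [0,0,0]
    - [0,0,0]
    - [-0.003,-0.016,0]
    - [-0.0057,-0.0324,0]
    - [-0.0057,-0.0324,0]
    - [-0.0057,-0.0324,0]
    - [-0.0057,-0.0324,0]
    - [-0.0057,-0.0324,0]
    - [-0.0057,-0.0324,0]
    - [-0.0057,-0.0324,0]
    - [-0.0057,-0.0324,0]
    - [-0.0057,-0.0324,0]
    - [-0.0057,-0.0324,0]
    - [-0.0057,-0.0324,0]
    - [-0.0057,-0.0324,0]
    - [-0.0057,-0.0324,0]
    - [-0.003,-0.018,0]
    - [0,0,0]
    - [0,0,0]
    - [0,0,0]

```text
t: 26.85
ee_pos: [0.4808, -0.0268, 0.3179]
eef_rot: [-2.754, 0.246, -2.292]
ft_force: [-0.2, -0.3, -1.1]
finger_gap: 0.0442
grip_force: 43.4
```

Run:
```python
from plan import *; from disc import *
s=st(); im=save('wrist','w18'); T=Ttool(s)
d=pts('wrist',['spindle','spindle_end','hub_top','clip_back','eye_left','eye_right'])
for k,v in d.items(): print(k,(v-T[:3,3])@T[:3,:3])
o=spotter.outline_of('wrist','circlip'); print(o and o[0]['p'], o and [v for v in (lambda y,x:(x.min(),x.max(),y.min(),y.max(),len(x)))(*np.nonzero(o[0]['pixels']))])
h=blue(cv2.imread('pics/w18.png')); print(h.min(0),h.max(0))
a=ax(np.radians(-10.5),np.radians(26)); print('tool z vs -a', T[:3,2],-a)
```

```text
{'t': 26.85, 'q': [-0.3631, -0.2186, 0.2433, 2.048, 0.237, 0.8795, 2.1458], 'ee_pos': [0.4808, -0.0268, 0.3179], 'eef_rot': [-2.7537, 0.2459, -2.2923], 'ft_force': [-0.2106, -0.3374, -1.1395], 'finger_gap': 0.0442, 'grip_force': 43.3842}
wrist spindle [ 0.5874 -0.0302  0.1197] 0.59
wrist spindle_end [ 0.5848 -0.0268  0.1313] 0.66
wrist hub_top None
wrist clip_back [ 0.5932 -0.0099  0.1748] 0.56
wrist eye_left [ 0.5466 -0.0306  0.1525] 0.63
wrist eye_right [ 0.565  -0.0533  0.1609] 0.7
spindle [-0.0176  0.0028  0.2244]
spindle_end [-0.0212  0.0025  0.2126]
clip_back [-0.0495 -0.0073  0.1758]
eye_left [0.0008 0.0164 0.1773]
eye_right [ 0.0035 -0.0138  0.1796]
0.6 [np.int64(275), np.int64(354), np.int64(224), np.int64(307), 718]
[238. 153.] [409. 285.]
tool z vs -a [ 0.4328 -0.0806 -0.8979] [ 0.431  -0.0799 -0.8988]
```

```bash
cat > rect.py <<'E'
from h import *
def rect(im,s,depth,cx,cy,half=.05,sc=.0005):
    "picture on the plane z_tool=depth; columns: tool y, rows: -tool x"
    T=Ttool(s); n=int(2*half/sc)+1; u=(np.arange(n)-n//2)*sc; X,Y=np.meshgrid(u,u)
    L=np.stack([cx-Y,cy+X,np.full_like(X,depth)],-1); P=L@T[:3,:3].T+T[:3,3]
    px=wproj(P.reshape(-1,3),s).reshape(n,n,2).astype(np.float32)
    return cv2.remap(im,px[...,0],px[...,1],cv2.INTER_LINEAR),L
def show(g,st=(4,2)):
    hsv=cv2.cvtColor(g,cv2.COLOR_RGB2HSV); b=(hsv[...,0]>100)&(hsv[...,0]<130)&(hsv[...,1]>130); v=cv2.cvtColor(g,cv2.COLOR_RGB2GRAY)
    red=(hsv[...,1]>130)&((hsv[...,0]<10)|(hsv[...,0]>170))
    for y in range(0,g.shape[0],st[0]): print(''.join('b' if b[y,x] else 'r' if red[y,x] else '#' if v[y,x]<70 else '=' if v[y,x]<110 else '+' if v[y,x]<160 else '.' for x in range(0,g.shape[1],st[1])))
E
python3 - <<'E'
from rect import *
s=dict(ee_pos=np.array([.4808,-.0268,.3179]),eef_rot=np.array([-2.7537,.2459,-2.2923]))
im=cv2.imread('pics/w18.png')[:,:,::-1].copy()
T=Ttool(s); O=np.array([.588,-.0285,.12]); print('O tool',(O-T[:3,3])@T[:3,:3])
g,L=rect(im,s,.2225,-.02,.002,.05); show(g)
E
```

```text
O tool [-0.0193  0.0035  0.2242]
bbbbbbbbbbbbbbbbbbbbbbbbbbbbbbbbbbbb=############bbbbbbbbbbbbbbbbbbbbbbbbbb######################bbbb
bbbbbbbbbbbbbbbbbbbbbbbbbbbbbbbbbbbbbbbb====bbbbbbbbbbbbbbbbbbbbbbbbbbbbbbbb#####################bbbb
bbbbbbbbbbbbbbbbbbbbbbbbbbbbbbbbbbbbbbbbbbbbbbbbbbbbbbbbbbbbbbbbbbbbbbbbbbbb#####################bbbb
###########bbbbbbbbbbbbbbbbbbbbbbbbbbbbbbbbbbbbbbbbbbbbbbbbbbbbbbbbbbbbbbbbbb#=##################bbbb
#####==######bbbbbbbbbbbbbbbbbbbbbbbbbbbbbbbbbbbbbbbbbbbbbbbbbbbbbbbbbbbbbbbbb=#################bbbbb
##=========###bbbbbbbbbbbbbbbbbbbbbbbbbbbbbbbbbbbbbbbbbbbbbbbbbbbbbbbbbbbbbbbbbbb=############bbbbbbb
####=========##bbbbbbbbbbbbbbbbbbbbbbbbbbbbbbbbbbbbbbbbbbbbbbbbbbbbbbbbbbbbbbbbbbbbb=######bbbbbbbbbb
###==========###bbbbbbbbbbbbbbbbbbbbbbbbbbbbbbbbbbbbbbbbbbbbbbbbbbbbbbbbbbbbbbbbbbbbbbbbbbbbbbbbbbbbb
#####=========#bbbbbbbbbbbbbbbbbbbbbbbbbb======++++++++++=======bbbbbbbbbbbbbbbbbbbbbbbbbbbbbbbbbbbbb
########=##==##bbbbbbbbbbbbbbbbbbbbbb==+++.....................+++==bbbbbbbbbbbbbbbbbbbbbbbbbbbbbbbbb
##############bbbbbbbbbbbbbbbbbbb+=+...........
[... 3434 characters left out ...]
rrrrrrrr##rrrr#=+++++.++++++++bbbbbbbbb+.................+=rrrrrrrrrr=############=####=
###rrrrrrrrrrrrrrrrrrr#rrrr=++++++++++++bbbbbbbbbbbbb++...............+rrrrrrrrrrr=##################
###rrrrrrrrrrrrrrrrrr#rrrrr=++++++++bbbbbbbbbbbbbbbbbbbb+.............+rrrrrrrrrrrr##################
##rrrrrrrrrrrrrrrrrrr#rrrrr=+++==bbbbbbbbbbbbbbbbbbbbbbbbb+......++..+rrrrrrrrrrr==##################
##rrrrrrrrrrrrrrrrrrr#rrr#=====#######=bbbbbbbbbbbbbbbb#####+....+++.+rrrrrrrrrrrrr##################
##rrrrrrrrrrrrrrrrr#rrrrr#===============#=##############====++.+++++rrrrrrrrrrrr==##################
#rrrrrrrrrrrrrrrrrrrrrrr##=+=============++============++=======+++++rrrrrrrrrrrrr###################
```

```bash
cat >> rect.py <<'E'
def fitflange(im,s,depth,c0,thr,angs,blue=True):
    from scipy.optimize import least_squares
    g,L=rect(im,s,depth,c0[0],c0[1],.05); hsv=cv2.cvtColor(g,cv2.COLOR_RGB2HSV); S=cv2.GaussianBlur(hsv[...,1],(0,0),1).astype(float) if blue else -cv2.GaussianBlur(cv2.cvtColor(g,cv2.COLOR_RGB2GRAY),(0,0),1).astype(float)
    pts=[]; n=g.shape[0]//2
    for t in np.radians(angs):
        r=np.arange(54,80,.25); v=cv2.remap(S.astype(np.float32),(n+r*np.sin(t)).astype(np.float32)[None],(n-r*np.cos(t)).astype(np.float32)[None],cv2.INTER_LINEAR)[0]
        k=np.argmax(v>thr)
        if k>0: pts.append([c0[0]+r[k]*.0005*np.cos(t),c0[1]+r[k]*.0005*np.sin(t)])
    p=np.array(pts); f=lambda x:np.hypot(p[:,0]-x[0],p[:,1]-x[1])-x[2]
    q=least_squares(f,[*c0,.034],loss='soft_l1',f_scale=.0005); return q.x,np.sqrt((f(q.x)**2).mean()),len(p)
E
python3 - <<'E'
from rect import *
s=dict(ee_pos=np.array([.4808,-.0268,.3179]),eef_rot=np.array([-2.7537,.2459,-2.2923]))
im=cv2.imread('pics/w18.png')[:,:,::-1].copy()
A=list(range(-85,116,5))
for bl,th in ((True,100),(True,150),(False,-150),(False,-130)): print(bl,th,fitflange(im,s,.2225,(-.0195,.0035),th,A,bl))
print('sides',fitflange(im,s,.2225,(-.0195,.0035),150,list(range(-85,-50,5))+list(range(50,116,5)),True))
for d in (.219,.226): print(d,fitflange(im,s,d,(-.0195,.0035),-150,A,False))
E
```

```text
True 100 (array([-0.0186,  0.0039,  0.0341]), np.float64(0.0001886249601328702), 41)
True 150 (array([-0.0185,  0.0039,  0.035 ]), np.float64(0.0002117048472211868), 41)
False -150 (array([-0.0199,  0.0035,  0.0339]), np.float64(0.0002551476669998482), 35)
False -130 (array([-0.0203,  0.0032,  0.0346]), np.float64(0.0011699689946672938), 36)
sides (array([-0.0192,  0.0038,  0.0351]), np.float64(0.00011314566694102766), 21)
0.219 (array([-0.0189,  0.0034,  0.0335]), np.float64(0.00156859262448924), 33)
0.226 (array([-0.021 ,  0.0035,  0.0343]), np.float64(0.00024708015765843616), 35)
```

Run:
```python
from h import *
s=sensors.sense(); T=Ttool(s); print(s['ee_pos'],(T[:3,:3]@[.005,.0065,0])*100,(T[:3,:3]@[0,0,.024])*100); print(T[:3,:3])
```

```text
[ 0.4808 -0.0272  0.3179] [-0.7325  0.0784 -0.3603] [ 1.0391 -0.1942 -2.1547]
[[-0.6408 -0.634   0.4329]
 [-0.7281  0.6807 -0.0809]
 [-0.2434 -0.3671 -0.8978]]
```

Call:
step_arm:
  jaw: [0.02,0.02,0.02,0.02,0.02,0.02,0.02,0.02]
  linear:
    - [0.03,-0.01,-0.3]
    - [0.05,-0.02,-0.45]
    - [0.06,-0.02,-0.5]
    - [0.06,-0.02,-0.5]
    - [0.06,-0.02,-0.45]
    - [0.05,-0.03,-0.3]
    - [0,0,0]
    - [0,0,0]
  turn:
    - [0,0,0]
    - [0,0,0]
    - [0,0,0]
    - [0,0,0]
    - [0,0,0]
    - [0,0,0]
    - [0,0,0]
    - [0,0,0]

```text
t: 28.05
ee_pos: [0.4839, -0.0286, 0.2929]
eef_rot: [-2.753, 0.246, -2.293]
ft_force: [-0.0, -0.1, -1.3]
finger_gap: 0.0443
grip_force: 43.4
```

Run:
```python
from rect import *
s=st(); im=save('wrist','w19'); T=Ttool(s)
for d in (.1985,.2): print(d,fitflange(im,s,d,(-.0245,-.0028),-150,range(-85,116,5),False),fitflange(im,s,d,(-.0245,-.0028),100,range(-85,116,5)))
d=pts('wrist',['spindle','spindle_end','clip_back','eye_left','eye_right'])
for k,v in d.items(): print(k,(v-T[:3,3])@T[:3,:3])
g,L=rect(im,s,.178,-.0245,-.0028,.04); show(g,(3,2))
```

```text
{'t': 28.05, 'q': [-0.3602, -0.1924, 0.2525, 2.0844, 0.2379, 0.816, 2.1436], 'ee_pos': [0.4839, -0.0286, 0.2929], 'eef_rot': [-2.7534, 0.246, -2.2929], 'ft_force': [-0.008, -0.0823, -1.3145], 'finger_gap': 0.0443, 'grip_force': 43.3853}
0.1985 (array([-0.0261, -0.0023,  0.0345]), np.float64(0.00019433145390002567), 14) (array([-0.0235, -0.0019,  0.034 ]), np.float64(0.0007981042379479866), 41)
0.2 (array([-0.0268, -0.0024,  0.0348]), np.float64(0.00018466963831298693), 15) (array([-0.024 , -0.002 ,  0.0341]), np.float64(0.000667095993565354), 41)
wrist spindle [ 0.5867 -0.0299  0.1177] 0.84
wrist spindle_end [ 0.5671 -0.0562  0.1351] 0.71
wrist clip_back [ 0.5945 -0.0123  0.1461] 0.79
wrist eye_left [ 0.5495 -0.0321  0.1281] 0.74
wrist eye_right [ 0.569  -0.0578  0.1354] 0.85
spindle [-0.0223 -0.0017  0.202 ]
spindle_end [ 0.0052 -0.0136  0.18  ]
clip_back [-0.047  -0.0051  0.1784]
eye_left [0.0006 0.0166 0.1767]
eye_right [ 0.005  -0.016   0.1807]
=====##bbbbbbbbbbbbbbbbbbbbbbbbbbbbbbbbbbbb=bbbbbbbbbbbbbbbbbbbbbbbbbbbbbbbbbbbbb
=====##bbbbbbbbbbbbbbbbbbbbbbbbbb==================bbbb
[... 3590 characters left out ...]
==+========++==bbbbbbbb=rrrrrrrrrrrr########
##rrrrrrrrrrrrrrrrrrbbbbbbbbbbbbbbbbbbbbbbbbbbbbbbbbbbbbbbbbb=rrrrrrrrr##########
##rrrrrrrrrrrrrrrrr#bbbbbbbbbbbbbbbbbbbbbbbbbbbbbbbbbbbbbbbbb=rrrrrrrrrrr########
##rrrrrrrrrrrrrrrrr#bbbbbbbbbbbbbbbbbbbbbbbbbbbbbbbbbbbbbbbbbb=rrrrrrrrr#######r#
##rrrrrrrrrrrrrrrrr#bbbbbbbbbbbbbbbbbbbbbbbbbbbb###bbbbbbbbbbbb+rrrrrrrrr##r#####
##rrrrrrrrrrrrrrrrr#bbbbbbbbbbbbbbbbbbbbbbbbb###########bbbbbbbb=rrrrrrrrr##r###r
#rrrrrrrrrrrrrrrrrr#bbbbbbbbbbbbbbbbbbbbbbb###############bbbbbbb++=rrrrrr#######
#rrrrrrrrrrrrrrrrrr#bbbbbbbbbbbbbbbbbbbbbb################bbbbbbbbb=rrrrr##r#####
#rrrrrrrrrrrrrrrrrr=bbbbbbbbbbbbbbbbbbbbbb#################bbbbbbbb=rrrrrrrrrr###
```

Call:
step_arm:
  jaw: [0.02,0.02,0.02,0.02,0.02,0.02]
  linear:
    - [0.09,-0.02,-0.18]
    - [0.09,-0.02,-0.18]
    - [0.09,-0.02,-0.18]
    - [0.09,-0.01,-0.18]
    - [0.09,-0.02,-0.18]
    - [0,0,0]
  turn:
    - [0,0,0]
    - [0,0,0]
    - [0,0,0]
    - [0,0,0]
    - [0,0,0]
    - [0,0,0]

```text
t: 28.95
ee_pos: [0.4883, -0.0295, 0.2835]
eef_rot: [-2.754, 0.246, -2.293]
ft_force: [0.2, -0.3, -1.1]
finger_gap: 0.0444
grip_force: 43.4
```

Call:
step_arm:
  jaw: [0.02,0.02,0.02,0.02,0.02]
  linear:
    - [0.07,-0.01,-0.14]
    - [0.06,-0.01,-0.13]
    - [0.07,-0.01,-0.14]
    - [0.06,-0.02,-0.13]
    - [0,0,0]
  turn:
    - [0,0,0]
    - [0,0,0]
    - [0,0,0]
    - [0,0,0]
    - [0,0,0]

```text
t: 29.45
ee_pos: [0.4909, -0.03, 0.2783]
eef_rot: [-2.754, 0.246, -2.293]
ft_force: [-1.1, -0.3, -1.6]
finger_gap: 0.0443
grip_force: 43.4
```

Call:
step_arm:
  jaw: [0.02,0.02,0.02,0.02]
  linear:
    - [0.06,-0.01,-0.13]
    - [0.07,-0.01,-0.14]
    - [0,0,0]
    - [0,0,0]
  turn:
    - [0,0,0]
    - [0,0,0]
    - [0,0,0]
    - [0,0,0]

```text
t: 29.85
ee_pos: [0.4923, -0.0301, 0.276]
eef_rot: [-2.753, 0.246, -2.293]
ft_force: [-1.4, 0.9, 0.5]
finger_gap: 0.0445
grip_force: 43.6
```

Call:
step_arm:
  jaw: [0.02,0.02,0.02,0.02]
  linear:
    - [0.06,-0.01,-0.13]
    - [0.05,-0.01,-0.09]
    - [0,0,0]
    - [0,0,0]
  turn:
    - [0,0,0]
    - [0,0,0]
    - [0,0,0]
    - [0,0,0]

```text
t: 30.25
ee_pos: [0.4935, -0.0303, 0.2739]
eef_rot: [-2.753, 0.246, -2.293]
ft_force: [-2.7, 1.1, 4.7]
finger_gap: 0.0447
grip_force: 43.9
```

Call:
step_arm:
  jaw: [0.02,0.02,0.02,0.02]
  linear:
    - [0.06,-0.01,-0.13]
    - [0.06,-0.01,-0.12]
    - [0,0,0]
    - [0,0,0]
  turn:
    - [0,0,0]
    - [0,0,0]
    - [0,0,0]
    - [0,0,0]

```text
t: 30.65
ee_pos: [0.4948, -0.0304, 0.2717]
eef_rot: [-2.753, 0.247, -2.292]
ft_force: [-5.6, 1.3, 7.7]
finger_gap: 0.0445
grip_force: 44.2
```

Call:
step_arm:
  jaw: [0.02,0.02,0.02]
  linear:
    - [0.04,-0.01,-0.09]
    - [0,0,0]
    - [0,0,0]
  turn:
    - [0,0,0]
    - [0,0,0]
    - [0,0,0]

```text
t: 30.95
ee_pos: [0.4955, -0.0301, 0.2717]
eef_rot: [-2.752, 0.248, -2.292]
ft_force: [-9.3, 3.2, 14.0]
finger_gap: 0.0445
grip_force: 44.7
```

Call:
step_arm:
  jaw: [0.06,0.1,0.14,0.18,0.22]
  linear:
    - [0,0,0]
    - [0.017,-0.003,-0.036]
    - [0.017,-0.003,-0.036]
    - [0.017,-0.003,-0.036]
    - [0.017,-0.003,-0.036]
  turn:
    - [0,0,0]
    - [0,0,0]
    - [0,0,0]
    - [0,0,0]
    - [0,0,0]

```text
t: 31.45
ee_pos: [0.4963, -0.0308, 0.2699]
eef_rot: [-2.752, 0.248, -2.292]
ft_force: [-6.4, 0.4, 11.2]
finger_gap: 0.0522
grip_force: 13.8
```

Call:
step_arm:
  jaw: [0.26,0.3,0.34,0.38,0.41,0.43,0.43]
  linear:
    - [0.017,-0.003,-0.036]
    - [0.017,-0.003,-0.036]
    - [0.017,-0.003,-0.036]
    - [0.013,-0.002,-0.027]
    - [0,0,0]
    - [0,0,0]
    - [0,0,0]
  turn:
    - [0,0,0]
    - [0,0,0]
    - [0,0,0]
    - [0,0,0]
    - [0,0,0]
    - [0,0,0]
    - [0,0,0]

```text
t: 32.15
ee_pos: [0.4966, -0.031, 0.2679]
eef_rot: [-2.752, 0.247, -2.293]
ft_force: [-2.3, -0.0, 5.9]
finger_gap: 0.0612
grip_force: 4.6
```

Run:
```python
from rect import *
s=st(); im=save('wrist','w20'); T=Ttool(s); print((T[:3,:3].T@s['ft_force']))
g,L=rect(im,s,.1735,-.0245,-.0028,.04); show(g,(4,2))
```

```text
{'t': 32.15, 'q': [-0.3582, -0.1384, 0.2704, 2.0994, 0.2276, 0.744, 2.1549], 'ee_pos': [0.4966, -0.031, 0.2679], 'eef_rot': [-2.7524, 0.2468, -2.2926], 'ft_force': [-2.2716, -0.0237, 5.8812], 'finger_gap': 0.0612, 'grip_force': 4.621}
[ 0.0358 -0.7413 -6.2609]
#####bbbbbbbbbbbbbbbbbbbbbbbbbbbbbbbbbbbbbbbbbbbbbbbbbbbbbbbbbbbbbbbbb###########
==###bbbbbbbbbbbbbbbbbbbbbbbbbbbbbbbbbbbbbbbbbbbbbbbbbbbbbbbbbbbbbbbbbbb########b
===##=bbbbbbbbbbbbbbbbbbbbbbbbbbbbbbb==========bbbbbbbbbbbbbbbbbbbbbbbbbbbbbbbbbb
===##bbbbbbbbbbbbbbbbbbbbbbbbb=====+++++++++++++======bbbbbbbbbbbbbbbbbbbbbbbbbbb
#==##bbbbbbbbbbbbbbbbbbbbb+==++......+............+++++===bbbbbbbbbbbbbbbbbbbbbbb
##=bbbbbbbbbbbbbbbbbbbb==+.......======#=.........++=++.++===bbbbbbbbbbbbbbbbbbbb
##bbbbbbbbbbbbbbbbbb+=+........++=========......+========+..++==bbbbbbbbbbbbbbbbb
bbbbbbbbbbbbbbbbbb++...........++=========+....+==========.....++=bbbbbbbbbbbbbbb
bbbbbbbbbbbbbbbbb+.............+==========.....+==========.......++=bbbbbbbbbbbbb
bbbbbbbbbbbbbbb+...............+=========+.....+==========+........+=bbbbbbbbbbbb
bbbbbbbbbbbbbb+....
[... 1822 characters left out ...]
............++++++++=+....++++rrrrrrrrrrrrrr
rrrrrrrrrrrr#rr#=bbb+......+=+++++++++++++++++++++++++=+......+++++rrrrrrrrrrrrrr
rrrrrrrrrrrrrr=bbbbbbbb+......+++++++++++++++++++++++.......+bbbb+rrrrrrrrrrrrrrr
rrrrrrrrr====bbbbbbbbbbbbbb+..........+.++++++..........+bbbbbbbbb+=rrrrrrrrrrrrr
rrrrrrrrrbbbbbbbbbbbbbbbbbbbbbbb+.................++bbbbbbbbbbbbbbbb+rrrrrrrrrrrr
rrrrrrrr######bbbbbbbbbbbbbbbbbbbbbbbbbbbbbbbbbbbbbbbbbbbbbbbbbbbbbbb+=rrrrrrrrrr
rrrrrrr##########bbbbbbbbbbbbbbbbbbbbbbbbbbbbbbbbbbbbbbbbbbbbbbbbbbbbbb+rrrrrrrrr
rrrrrr############bbbbbbbbbbbbbbbbbbbbbbbbbbbbbbbbbbbbbbbbbbbbbbbbbbbbbbb+++rrrrr
rrrrr#############bbbbbbbbbbbbbbbbbbbbbbbbbbbbbbbbbbbbbbbbbbbbbbbbbbbbbbbbbb=rrrr
```

Call:
step_arm:
  jaw: [0.4,0.39,0.39,0.39,0.39,0.39,0.39]
  linear:
    - [-0.04,0.01,0.09]
    - [-0.04,0.01,0.09]
    - [-0.04,0.01,0.09]
    - [-0.04,0.01,0.09]
    - [-0.06,0.01,0.13]
    - [-0.06,0.01,0.13]
    - [0,0,0]
  turn:
    - [0,0,0]
    - [0,0,0]
    - [0,0,0]
    - [0,0,0]
    - [0,0,0]
    - [0,0,0]
    - [0,0,0]

```text
t: 32.9
ee_pos: [0.4933, -0.0302, 0.2735]
eef_rot: [-2.754, 0.246, -2.293]
ft_force: [-1.2, -0.5, -1.7]
finger_gap: 0.0599
grip_force: 8.6
```

Call:
step_arm:
  jaw: [0.41,0.42,0.42,0.42,0.42]
  linear:
    - [-0.26,0.05,0.54]
    - [-0.34,0.06,0.72]
    - [-0.34,0.06,0.72]
    - [-0.26,0.05,0.54]
    - [0,0,0]
  turn:
    - [0,0,0]
    - [0,0,0]
    - [0,0,0]
    - [0,0,0]
    - [0,0,0]

```text
t: 33.4
ee_pos: [0.4816, -0.028, 0.3002]
eef_rot: [-2.752, 0.248, -2.292]
ft_force: [0.1, -0.8, -1.0]
finger_gap: 0.0606
grip_force: 6.0
```

Run:
```python
from rect import *
s=st(); im=save('wrist','w21'); T=Ttool(s)
d=pts('wrist',['circlip','clip_back','eye_left','eye_right','spindle','pliers'])
O=np.array([.588,-.0285,.12]); h=(O-T[:3,3])@T[:3,:3]; print('O tool',h)
g,L=rect(im,s,h[2]-.002,h[0],h[1],.04); show(g,(4,2))
vision.get_image('top'); pts('top',['circlip','clip_back','spindle'])
```

```text
{'t': 33.4, 'q': [-0.3538, -0.2044, 0.2425, 2.078, 0.2373, 0.8326, 2.1438], 'ee_pos': [0.4816, -0.028, 0.3002], 'eef_rot': [-2.752, 0.2479, -2.2923], 'ft_force': [0.0527, -0.7903, -0.9603], 'finger_gap': 0.0606, 'grip_force': 6.0402}
wrist circlip [ 0.5861 -0.0335  0.1208] 0.65
wrist clip_back [ 0.7145 -0.2003 -0.0027] 0.36
wrist eye_left [ 0.5631 -0.0387  0.1111] 0.96
wrist eye_right [ 0.5735 -0.0533  0.1146] 0.79
wrist spindle [ 0.5855 -0.0279  0.1229] 0.6
wrist pliers [ 0.5326 -0.0362  0.1998] 0.7
O tool [-0.0235 -0.0014  0.208 ]
###bbbbbbbbbbbbbbbbbbbbbbbbbbbbbbbbbbbbbbbbbbbbbbbbbbbbbbbbbbbbbbbbb#############
=###bbbbbbbbbbbbbbbbbbbbbbbbbbbbbbbbbbbbbbbbbbbbbbbbbbbbbbbbbbbbbbbbbbbbb######bb
==##bbbbbbbbbbbbbbbbbbbbbbbbbbbbbbbbbb======bbbbbbbbbbbbbbbbbbbbbbbbbbbbbbbbbbbbb
==##bbbbbbbbbbbbbbbbbbbbbbbbbb====+++++++++++++======bbbbbbbbbbbbbbbbbbbbbbbbbbbb
==#bbbbbbbbbbbbbbbbbbbbbb+==++......+..............++====bbbbbbbbbbbbbbbbbbbbbbbb
#=#bbbbbbbbbbbbbbbbbbb==+.......======#+..........+==++++===bbbbbbbbbbbbbbbbbbbbb
#bbbbbbbbbbbbbbbbbb+++.........+=+...++==......+=======+...++==bbbbbb
[... 2231 characters left out ...]
rrrrrrrrrrrr#........+....++......+======++++++++................+rrrrrrrrrrr
rrrrrrrrrrrrrrrr=+.....+...+++++......+..............................+rrrrrrrrrrr
rrrrrrrrrrrrrrrr=+......++++++++++..............+....................+rrrrrrrrrrr
rrrrrrrrrrrrrrr#+.++++++++++bbbbbbbbbbbbbbbbbbbbbbb+................+rrrrrrrrrrrr
rrrrrrrrrrrrrrrr+++++++=bbbbbbbbbbbbbbbbbbbbbbbbbbbbb+...........+..+rrrrrrrrrrrr
rrrrrrrrrrrrrrrr#bbbbbbbbbbbbbbbbbbbbbbbbbbbbbbbbbbbbbbb+.......+++++rrrrrrrrrrrr
rrrrrrrrrrrrrr####bbbbbbbbbbbbbbbbbbbbbbbbbbbbbbbbbbbbbbbb=+....++++=rrrrrrrrrrrr
top circlip [ 0.5892 -0.0225  0.123 ] 0.69
top clip_back [ 0.6073 -0.0124  0.1273] 0.66
top spindle [ 0.59   -0.0285  0.1194] 0.66
```

Call:
step_arm:
  jaw: [0.42,0.42,0.42,0.42,0.42,0.42]
  linear:
    - [0,0,1.5]
    - [0.7,1,0.5]
    - [0.9,1.4,0.5]
    - [0.7,1.4,0.5]
    - [0,0,0]
    - [0,0,0]
  turn:
    - [0,0,0]
    - [0,0,0]
    - [0,0,0]
    - [0,0,0]
    - [0,0,0]
    - [0,0,0]

```text
t: 34.55
ee_pos: [0.5046, 0.0108, 0.3282]
eef_rot: [-2.754, 0.245, -2.291]
ft_force: [-0.9, -0.8, -1.2]
finger_gap: 0.0606
grip_force: 6.2
```

Run:
```python
from rect import *
s=st(); im=save('wrist','w22'); T=Ttool(s)
d=pts('wrist',['circlip','clip_back','eye_left','eye_right','spindle','spindle_end'])
O=np.array([.588,-.0285,.12]); h=(O-T[:3,3])@T[:3,:3]; print('O tool',h)
for k,v in d.items(): print(k,(v-T[:3,3])@T[:3,:3]-h)
g,L=rect(im,s,h[2]-.002,h[0],h[1],.04); show(g,(4,2))
```

```text
{'t': 34.55, 'q': [-0.3794, -0.1564, 0.1847, 1.9784, 0.2438, 0.9032, 2.0709], 'ee_pos': [0.5046, 0.0108, 0.3282], 'eef_rot': [-2.7538, 0.2447, -2.2914], 'ft_force': [-0.8918, -0.7722, -1.1627], 'finger_gap': 0.0606, 'grip_force': 6.2093}
wrist circlip None
wrist clip_back [ 0.6075 -0.0128  0.1307] 0.77
wrist eye_left [ 0.5638 -0.0386  0.1122] 0.74
wrist eye_right [ 0.5761 -0.0499  0.1161] 0.73
wrist spindle [ 0.5892 -0.0283  0.1209] 0.96
wrist spindle_end [ 0.5831 -0.0263  0.13  ] 0.77
O tool [ 0.0257 -0.0033  0.2262]
clip_back [-0.0265 -0.0056 -0.0025]
eye_left [ 0.0247  0.0114 -0.0026]
eye_right [ 0.0242 -0.0056  0.0001]
spindle [-0.0011 -0.001  -0.0003]
spindle_end [-0.0009  0.0009 -0.0113]
###bbbbbbbbbbbbbbbbbbbbbbbbbbbbbbbbbbbbbbbbbbbbbbbbbbbbbbbbbbbbbbbbb==###########
=###bbbbbbbbbbbbbbbbbbbbbbbbbbbbbbbbbbbbbbbbbbbbbbbbbbbbbbbbbbbbbbbbbbb=====#==bb
==##bbbbbbbbbbbbbbbbbbbbbbbbbbbbbbbbbbbbbbbbbbbbbbbbbbbbbbbbbbbbbbbbbbbbbbbbbbbbb
#=##bbbbbbbbbbbbbbbbbbbbbbbbbbbbbbbb==++++++==bbbbbbbbbbbbbbbbbbbbbbbbbbbbbbbbbbb
####bbbbbbbbbbbbbbbbbbbbbbbb=++.....+............++++=bbbbbbbbbbbbbbb
[... 2264 characters left out ...]
============++++++==+......+bbbbbbbbbbbbbbbb
bbbbbbbbbbbbbbbbbbb........++++++++++++++++++++++++++++.......+bbbbbbbbbbbbbbbb=#
bbbbbbbbbbbbbbbbbbbbb+.........++++++++++++++=+++++.........bbbbbbbbbbbbbbbbbb###
bbbbbbbbbbbbbbbbbbbbbbbbb+...............++.............+bbbbbbbbbbbbbbbbbbbbb##=
bbbbbbbbbbbbbbbbbbbbbbbbbbbbbb+...................++bbbbbbbbbbbbbbbbbbbbbbbbb=#==
bbbbbbbbbbbbbbbbbbbbbbbbbbbbbbbb+===bbbbbbbbbbbbbbbbbbbbbbbbbbbbbbbbbbbbbbbbbb==#
bbbbbb######bbbbbbbbbbbbbbbbbbb+=========bbbbbbbbbbb++bbbbbbbbbbbbbbbbbbbbbbbb==#
bb############bbbbbbbbbbbbbbbbb==========bbbbbbbbbb========bbbbbbbbbbbbbbbbbbbb==
################bbbbbbbbbbbbbb+==========bbbbbbbbbb=========bbbbbbbbbbbbbbbbbbbb=
```

Run:
```python
from plan import *
T=Ttool(sensors.sense()); rv,p,Rt=tgt(np.zeros(3),np.array([0,0,1.]),0,T[:3,:3]); print(rv, R.from_matrix(Rt).as_euler('xyz'))
yd=np.arctan2(np.sin(np.radians(-9.5)),1); print('line now',np.degrees(np.arctan2(-Rt[0,1],Rt[1,1])))
```

```text
[ 0.0841  0.4484 -0.    ] [-3.1416  0.     -2.3421]
line now 45.808740737999315
```

Call:
step_arm:
  jaw: [0.42,0.42,0.42,0.42,0.42,0.42,0.42,0.42,0.42,0.42,0.42,0.42,0.42,0.42,0.42,0.42,0.42]
  linear:
    - [0,0,0.4]
    - [0,0,0.4]
    - [0,0,0.4]
    - [0,0,0.4]
    - [0,0,0]
    - [-0.2,-2,0]
    - [-0.3,-3.5,0]
    - [-0.4,-4.2,0]
    - [-0.4,-4.2,0]
    - [-0.4,-4.2,0]
    - [-0.4,-4.2,0]
    - [-0.4,-4.2,0]
    - [-0.4,-3.5,0]
    - [-0.3,-2.4,0]
    - [0,-1,0]
    - [0,0,0]
    - [0,0,0]
  turn:
    - [0.0158,0.0908,0]
    - [0.0158,0.0908,0]
    - [0.0158,0.0908,0]
    - [0.0158,0.0908,0]
    - [0.0158,0.0908,0]
    - [0,0,-0.12]
    - [0,0,-0.12]
    - [0,0,-0.12]
    - [0,0,-0.12]
    - [0,0,-0.12]
    - [0,0,-0.12]
    - [0,0,-0.12]
    - [0,0,-0.12]
    - [0,0,0]
    - [0,0,0]
    - [0,0,0]
    - [0,0,0]

```text
t: 36.6
ee_pos: [0.4732, -0.3227, 0.3446]
eef_rot: [3.14, -0.007, 2.985]
ft_force: [-0.3, 0.1, -1.3]
finger_gap: 0.0608
grip_force: 6.4
```

Run:
```python
from rect import *
s=st(); im=save('wrist','w23'); T=Ttool(s); print(T[:3,:3])
d=pts('wrist',['stand','pliers','pin_left','pin_right'])
for k,v in d.items(): print(k,(v-T[:3,3])@T[:3,:3])
print('jaw plane'); g,L=rect(im,s,.1715,0,0,.03); show(g,(3,2))
dd=(s['ee_pos'][2]-.077); h=((np.array([.4727,-.3235,.077])-T[:3,3])@T[:3,:3]); print('stand top plane',h); g,L=rect(im,s,h[2],h[0],h[1],.06); show(g,(5,3))
```

```text
{'t': 36.6, 'q': [0.0534, 0.2875, 0.6251, 1.4668, -0.1658, 1.4483, 2.0945], 'ee_pos': [0.4732, -0.3227, 0.3446], 'eef_rot': [3.1401, -0.0073, 2.985], 'ft_force': [-0.3162, 0.0954, -1.3374], 'finger_gap': 0.0608, 'grip_force': 6.3511}
[[-0.9877  0.156  -0.007 ]
 [ 0.156   0.9878  0.0026]
 [ 0.0073  0.0015 -1.    ]]
wrist stand [ 0.4734 -0.3229  0.0001] 0.72
wrist pliers [ 0.479  -0.3219  0.2277] 0.91
wrist pin_left [ 0.4783 -0.3126  0.1729] 0.63
wrist pin_right [ 0.4731 -0.3283  0.1708] 0.96
stand [-0.0028 -0.0006  0.3445]
pliers [-0.0065  0.0016  0.1169]
pin_left [-0.0047  0.0106  0.1717]
pin_right [-0.0021 -0.0058  0.1738]
jaw plane
........+++++++++++++++++++++++++++++++++..+++++++...........
....+.......++++++++++++++++++++++++++++.....................
.................+++++++++++++++++++.........................
....................++++++++++++++++.........................
...................++++++++++++++++++++++.......++...........
..................++++++++++++++++++++++.....................
..................++++++++++++++++++++++.....................
..................=+++++
[... 5443 characters left out ...]
===....+=========+..........................
+=+=+.......................+============...===========..........................
=++=+.......................=============..+===========+.........................
=++==..............+++===================+.+============.........................
+====.............================##=#==================+........................
+++==+...........+===============##=##=+=================+.......................
++++++...........+============================================++.................
=======++++.....+=================================================...............
rrrrrrrrrrrrrrr#####==============================================+..............
```

Call:
step_arm:
  jaw: [0.42,0.42,0.42,0.42,0.42,0.42,0.42,0.42,0.42]
  linear:
    - [-0.29,-0.21,-1.5]
    - [0,0,-2]
    - [0,0,-2]
    - [0,0,-1.9]
    - [0,0,0]
    - [0,0,-0.8]
    - [0,0,-0.8]
    - [0,0,-0.8]
    - [0,0,0]
  turn:
    - [0,0,0.045]
    - [0,0,0]
    - [0,0,0]
    - [0,0,0]
    - [0,0,0]
    - [0,0,0]
    - [0,0,0]
    - [0,0,0]
    - [0,0,0]

```text
t: 37.75
ee_pos: [0.4693, -0.3259, 0.2458]
eef_rot: [3.14, -0.009, 3.028]
ft_force: [0.5, 0.1, -1.8]
finger_gap: 0.0606
grip_force: 6.3
```

Call:
step_arm:
  jaw: [0.42,0.42,0.42,0.42,0.42,0.42,0.42,0.42,0.42]
  linear:
    - [0,0,-0.6]
    - [0,0,-0.6]
    - [0,0,-0.6]
    - [0,0,-0.5]
    - [0,0,-0.4]
    - [0,0,-0.4]
    - [0,0,-0.4]
    - [0,0,-0.4]
    - [0,0,0]
  turn:
    - [0,0,0]
    - [0,0,0]
    - [0,0,0]
    - [0,0,0]
    - [0,0,0]
    - [0,0,0]
    - [0,0,0]
    - [0,0,0]
    - [0,0,0]

```text
t: 38.65
ee_pos: [0.4694, -0.326, 0.2072]
eef_rot: [3.141, -0.008, 3.028]
ft_force: [1.0, 0.2, -0.3]
finger_gap: 0.0607
grip_force: 6.3
```

Call:
step_arm:
  jaw: [0.42,0.42,0.42,0.42,0.42]
  linear:
    - [0,0,-0.4]
    - [0,0,-0.4]
    - [0,0,-0.3]
    - [0,0,-0.1]
    - [0,0,0]
  turn:
    - [0,0,0]
    - [0,0,0]
    - [0,0,0]
    - [0,0,0]
    - [0,0,0]

```text
t: 39.15
ee_pos: [0.4695, -0.3262, 0.1956]
eef_rot: [3.141, -0.008, 3.028]
ft_force: [-0.5, 1.0, -1.8]
finger_gap: 0.0608
grip_force: 6.3
```

Call:
step_arm:
  jaw: [0.42,0.42,0.42,0.42]
  linear:
    - [0,0,-0.15]
    - [0,0,0]
    - [0,0,-0.1]
    - [0,0,0]
  turn:
    - [0,0,0]
    - [0,0,0]
    - [0,0,0]
    - [0,0,0]

```text
t: 39.55
ee_pos: [0.4698, -0.3263, 0.1939]
eef_rot: [3.141, -0.006, 3.028]
ft_force: [-0.7, 0.2, 1.7]
finger_gap: 0.061
grip_force: 6.3
```

Call:
step_arm:
  jaw: [0.45,0.48,0.52,0.6,0.8,1,1,1,1]
  linear:
    - [0,0,0]
    - [0,0,0]
    - [0,0,0]
    - [0,0,0]
    - [0,0,0]
    - [0,0,0]
    - [0,0,0]
    - [0,0,0]
    - [0,0,0]
  turn:
    - [0,0,0]
    - [0,0,0]
    - [0,0,0]
    - [0,0,0]
    - [0,0,0]
    - [0,0,0]
    - [0,0,0]
    - [0,0,0]
    - [0,0,0]

```text
t: 40.45
ee_pos: [0.4695, -0.3262, 0.1933]
eef_rot: [3.141, -0.007, 3.028]
ft_force: [-0.7, 0.1, 0.5]
finger_gap: 0.0852
grip_force: 0.0
```

Call:
step_arm:
  jaw: [1,1,1,1,1,1,1,1]
  linear:
    - [0,0,0.5]
    - [0,0,1]
    - [0,0,2]
    - [0,0,2.5]
    - [0,0,2.5]
    - [0,0,2.5]
    - [0,0,0]
    - [0,0,0]
  turn:
    - [0,0,0]
    - [0,0,0]
    - [0,0,0]
    - [0,0,0]
    - [0,0,0]
    - [0,0,0]
    - [0,0,0]
    - [0,0,0]

```text
t: 41.25
ee_pos: [0.4697, -0.3264, 0.3044]
eef_rot: [3.141, -0.005, 3.028]
ft_force: [0.5, -0.9, -0.4]
finger_gap: 0.0856
grip_force: 0.0
```

Run:
```python
from rect import *
s=st(); im=save('wrist','w24')
d=pts('wrist',['stand','pliers','plier_grip'])
vision.get_image('scene'); pts('scene',['stand','pliers','plier_grip','circlip','spindle','clip_back','eye_left','eye_right','hub_top'])
vision.get_image('top'); pts('top',['pliers','stand','circlip','spindle','clip_back','eye_left','eye_right'])
hsv=cv2.cvtColor(im,cv2.COLOR_RGB2HSV)
m=((hsv[...,0]<8)|(hsv[...,0]>172))&(hsv[...,1]>150)&(hsv[...,2]>60)
n,l,S,C=cv2.connectedComponentsWithStats(m.astype(np.uint8))
for i in range(1,n):
    if S[i,4]>60: print(S[i],C[i])
```

```text
{'t': 41.25, 'q': [0.0641, 0.3015, 0.6163, 1.5398, -0.1737, 1.3611, 2.1534], 'ee_pos': [0.4697, -0.3264, 0.3044], 'eef_rot': [3.1414, -0.0053, 3.0281], 'ft_force': [0.5311, -0.9124, -0.4313], 'finger_gap': 0.0856, 'grip_force': 0.0}
wrist stand [ 0.4727 -0.3232 -0.0026] 0.71
wrist pliers [ 0.4718 -0.3262  0.079 ] 0.91
wrist plier_grip [ 0.4675 -0.327   0.1411] 0.57
scene stand [ 0.4703 -0.3233  0.0006] 0.81
scene pliers [ 0.4694 -0.3276  0.0826] 0.65
scene plier_grip [ 0.4712 -0.3281  0.1335] 0.94
scene circlip [ 0.5908 -0.0263  0.1215] 0.5
scene spindle [ 0.5684 -0.038   0.1102] 0.64
scene clip_back None
scene eye_left [ 0.568  -0.0377  0.1125] 0.58
scene eye_right None
scene hub_top [ 0.5898 -0.0308  0.1219] 0.65
top pliers [ 0.4717 -0.3242  0.0844] 0.53
top stand [ 0.4713 -0.3222  0.002 ] 0.71
top circlip [ 0.5886 -0.0245  0.1227] 0.44
top spindle [ 0.588  -0.0272  0.1211] 0.71
top clip_back [ 0.61   -0.0119  0.1294] 0.48
top eye_left [ 0.5629 -0.0405  0.1133] 0.73
top eye_right [ 0.5742 -0.0528  0.1123] 0.43
[273 219  11  20  81] [276.6296 225.4691]
[265 245  13  28 261] [270.8467 258.5785]
```

Run:
```python
from rect import *
from scipy.optimize import least_squares
s=dict(ee_pos=np.array([.5046,.0108,.3282]),eef_rot=np.array([-2.7538,.2447,-2.2914])); im=cv2.imread('pics/w22.png')[:,:,::-1].copy(); T=Ttool(s)
h=(np.array([.588,-.0285,.12])-T[:3,3])@T[:3,:3]
A=list(range(-70,71,5))+list(range(75,286,5))
for th in (100,140): print('flange',[ (x-np.r_[h[:2],0])*1e3 if i==0 else x for i,x in enumerate(fitflange(im,s,h[2]+.002,(h[0],h[1]),th,A))])
g,L=rect(im,s,h[2]-.002,h[0],h[1],.04,.00025); v=cv2.GaussianBlur(cv2.cvtColor(g,cv2.COLOR_RGB2GRAY),(0,0),2).astype(np.float32); n=v.shape[0]//2
for th in (165,150,140):
    P=[]
    for a in np.radians(range(80,281,5)):
        r=np.arange(31.5,23,-.1); x=(n+r*4*np.sin(a)).astype(np.float32)[None]; y=(n-r*4*np.cos(a)).astype(np.float32)[None]
        k=np.argmax(cv2.remap(v,x,y,cv2.INTER_LINEAR)[0]<th)
        if k>0: P.append([r[k]*np.cos(a),r[k]*np.sin(a)])
    P=np.array(P); f=lambda q:np.hypot(P[:,0]-q[0],P[:,1]-q[1])-q[2]; q=least_squares(f,[0,0,27],loss='soft_l1',f_scale=.4).x
    print('clip outer',th,len(P),q,np.median(abs(f(q))))
```

```text
flange [array([ 0.3432, -0.5063, 34.3615]), np.float64(0.0001133729414669998), 72]
flange [array([ 0.3424, -0.48  , 34.9818]), np.float64(0.00014574855883074748), 69]
clip outer 165 39 [-1.5977 -0.4405 27.3671] 0.1387577899349779
clip outer 150 41 [-1.613  -0.4382 27.0972] 0.14883866965564607
clip outer 140 41 [-1.6362 -0.4507 26.8969] 0.14695738985801654
```

```bash
python3 -c "
from bench import finish_job
print(finish_job())"
```

```text
the job is handed in; nothing more can be done
None
```

I handed the job in at about 41 s: the circlip is closed in the groove about 2 mm off its seat by measurement and the pliers are back upright in their stand; the circlip fell off the pliers once on the way to the spindle and I picked it up again from the table, and no verdict came back.

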